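# Hook a filter cassette under its lip and snap it down

## Robot

A 6-joint arm with a two-finger parallel gripper is mounted at the origin on a cart in front of the work surface, level with it; the furniture and walls round the work are solid. World frame = base frame: x ahead of the robot, y to its left, z up, the work surface at z = 0. Lengths are in m, angles in degrees, forces in N, time in s.
With the tool pointing down it reaches from about 0.4 to 0.825 m from the base axis. Payload 7 kg.
Tool frame: the origin (TCP) lies at the very end of the fingers, on their centre line; the grasp point (between the pads) lies 19 mm behind it (r.hold_point_z is the distance from the TCP to the grasp point, in m); z points along the fingers, y is the direction in which the jaws open and shut (so a half turn about z gives the same grasp; the last joint's range is limited). The gripper opens to 88 mm and grips with 3 to 60 N. Pads are 19 mm wide; open, the fingers measure 130 mm over their backs; the gripper's body (78 mm by 193 mm) begins 47 mm behind the grasp point.
Start: joints at [16.507, 20.546, 0.682, 0, -70.136, -16.507], TCP at [0.675, -0, 0.227] pointing down, gripper open.
Joint ranges: [-176.03, 176.03], [-82.01, 121.73], [-58.28, 71.71], [-173.87, 95.51], [-174.79, -0.11], [-173.66, 173.66]. Speed limits (degrees/s): [136.94, 136.94, 172.46, 180, 180, 180].

## Interface

Orientations are given as [roll, pitch, yaw] about the fixed x, y, z axes, in that order (R = Rz(yaw) Ry(pitch) Rx(roll)).
In Python, from plant import r gives the robot as it stands. The module is installed in compiled form; this text tells all that it offers.
- The arm moves only by the shell command python3 -m inch 'ROWS' [FORCE]. ROWS is text: rows parted by semicolons, each of 7 numbers parted by spaces: the shift along the tool's x, y, z in m, then the turn, a rotation vector about the tool's x, y, z in rad, then the opening, from 0 (shut) to 1 (fully open). In form: tx ty tz ax ay az jaw; .... A call has 1 to 20 rows; each row shifts and turns the commanded pose from where the row before left it, along the tool's axes as they then stand; what a row does not reach is not made up. A row lasts 1/12 s, in which the tool goes at most 41.7 mm and 7.16 degrees, less where a joint would pass 70% of its speed; a pose out of reach is approached as far as the arm can. A call with a gripper value outside its range is refused whole. The fingers move at their own pace and stop on an object; FORCE is the grip in N (left out, the last holds). Time passes only in rows, so rows that do not move let the fingers close. It gives the time, the measured TCP pose, the force and the opening at its end, in the units of the state.
- r.get_state(): the state, without advancing time (a new reading comes with each control period).
- r.capture(name): name is "scene" or "side" or "wrist"; returns the picture (480x640x3 uint8, red, green, blue); there is no depth.
- r.camera_params(name): a dict with "vfov" (degrees; the focal length in pixels is half the picture's height over the tangent of half this angle, whatever the lens; pixels are square), "cx", "cy" (the principal point, pixels), "R" (3x3) and "t" (3): a world point X has camera coordinates R X + t. Camera axes: x right, y down, z forward; pixel columns grow to the right and rows downward; lengths in m; the calibration is good to about 2 mm. The wrist camera is an equidistant fisheye: a pixel r from the principal point sees the ray r / f radians off the axis. A picture is of the moment at which its call begins: read the wrist's pose just before it. camera_params takes no time and is no camera call; for the wrist camera it gives the pose at the moment of the call.
- r.close_job(): hands the job in, once; it reports no verdict.
Trained networks look in the newest picture that a camera, given by its name, has taken for a name from the list of things; names that differ only in an ending like _2 or _b are one class to them, and where a whole thing is asked for, a point or a joint stands for the part that bears it (a point fixed in the world has none). Each returns a list of dicts, best first, with "p" (0 to 1); they miss things now and then, are a little off and sometimes report something else, mostly with a low value. They report only what shows in the picture. A call takes as long as a camera call.
- r.recognise(target, camera): "xy" ([column, row] in pixels, amid what is visible of it).
The state is a dict: "time_s": time; "joints": joint angles; "qd": joint speeds; "joint_torque": joint torques, N m; "tcp_pos": TCP position; "eef_rot": TCP orientation; "contact_force": force on the tool from outside, world axes, zero at the start; "moment": the same for the moment, N m; "gripper_width": finger opening in m.
Only numpy, scipy, OpenCV 4.12 (cv2) and the standard library are available. Lean on these libraries where they do the work, as an engineer would, in place of code of your own. Each camera call takes 0.05 s, during which the arm holds its last target.

## Task

Fit the blue filter cassette into the grey intake frame of the bench extractor: hold it tilted, hook its tongue under the dark retaining lip at the back until it butts, then rotate the front down until the cassette lies flat and the red spring catch has snapped back over its front edge. Work by feel and gently, never forcing the cassette against the frame, let go of it at the end, and leave the beaker and the petri dishes where they stand.

Things in the scene. Friction and masses are not known exactly. Their poses are not given: they have to be found in the camera images.
- cassette: Loose blue filter cassette, 0.17 to 0.35 kg. Plate 140 (x) x 100 (y) x 10 mm with white pleats; origin at the centre of its underside, z up, +x towards the tongue. Tongue: 90 wide, 5 thick, level with the underside, from x = 70 to 90 mm. Upright grip fin in the middle, 12 thick (x), 56 wide (y), from z = 10 to 52 mm: pinch it along the cassette's x.
- tongue_tip (a point): Middle of the lower edge of the tongue's end, at (90, 0, 0) mm in the cassette's frame; axes as the cassette.
- front_edge (a point): Middle of the lower edge of the cassette's front (the end away from the tongue), at (-70, 0, 0) mm in the cassette's frame.
- base: Fixed aluminium plate, 240 x 150 x 8 mm, on the bench; origin on the bench, z up, +x from the red catch towards the dark lip. On it the grey intake frame is clamped in slots, anywhere within 12 mm of nominal along x (not sideways): this offset d is NOT measured; find the stop by feel (30 N in all is too much). Fully home, the cassette's origin is at (d, 0, 20) mm, level, yawed as the plate.
- floor_mid (a point): Point of the base at (0, 0, 20) mm: height of the frame's floor, on which the cassette rests. The floor is 116 mm wide; the side walls rise 10 mm above it with inner faces at y = +-53 mm (3 mm of play on each side).
- lip_nominal (a point): Point of the base at (77, 0, 29.5) mm: where the lower front edge of the retaining lip would be at d = 0; it really lies d farther along x. The lip's underside is 9.5 mm above the floor, it overhangs 13 mm, its top is at z = 35 mm. Bring the tongue in tilted 10 to 13 degrees, tongue low, front end over the catch; beyond about 16 degrees it does not go fully under.
- stop_nominal (a point): Point of the base at (90, 0, 20) mm: foot of the wall under the lip that stops the tongue, as at d = 0; the real wall lies d farther along x. When the tongue butts there, tilt the front down about that line.
- front_nominal (a point): Point of the base at (-72.5, 0, 20) mm: foot of the inner face of the front wall as at d = 0; really d farther along x. The wall is 8 mm high. The cassette has 2.5 mm of play in length, so it drops flat behind this wall only with the tongue close to its stop. Once the catch has shut the cassette is home: let go, twisting it on would only wedge it.
- catch (a joint): Red sprung catch in the front wall's middle, 28 mm wide, top 41 mm above the bench; sloping nose overhangs the cassette's place by 5 mm, 1.5 mm above its seated top. Value: push-back towards the base's -x in m, 0 = closed, 0.007 = limit; spring 2.1 N + 0.35 N/mm. Pressing the cassette's front edge down (5 to 12 N there, up to double at the fin) pushes it back 5 mm; it then springs to 0.
- beaker: Bystander: glass beaker with orange contents, 73 x 81 x 96 mm, right of the work; origin at the middle of its foot.
- petri: Bystander: stack of petri dishes, 62 mm across, 49 mm high, left of the work; origin at the middle of its foot.

How it is judged (in metres and radians):
At the end, for the whole second after the job is handed in: The cassette lies level (within 0.03 rad) on the floor of the intake frame, both its tongue tip and its front edge within 2.5 mm of the floor's height, the tongue under the lip, the catch back within 1.5 mm of closed over the front edge; released and at rest (z of each of tongue_tip, front_edge in the frame of base below 0.0225 m and x of tongue_tip in the frame of base above 0.0745 m and z of front_edge in the frame of base above 0.0175 m and angle between cassette's own z axis and vertical below 0.03 rad and value of joint catch below 0.0015 m and linear speed of cassette below 0.01 m/s and contact force between the fingers and cassette below 0.1 N); the robot touches nothing.
It fails at once if the cassette is pressed against the intake frame with more than 30 N in all (contact force between cassette and base above 30 N).
It fails at once if the beaker is moved by more than 20 mm (distance of beaker from where it was at the start of the episode above 0.02 m).
It fails at once if the petri dishes are moved by more than 20 mm (distance of petri from where it was at the start of the episode above 0.02 m).
It also fails if it takes over 58 s, if anything falls off the work surface, if the arm or the gripper's body presses on something with over 40 N, if the wrist force passes 120 N, or if a joint passes its speed limit or range.

## Working session

There is one attempt and no reset: what is moved stays moved. The work goes in short steps, Python scripts to look and compute and a shell command to move; the robot and the scene stay as the last step left them, time stands still between calls to the robot, and variables do not carry over. Pictures are saved under pics/ and viewed, and the job is handed in when it is done.

```bash
mkdir -p pics; python3 - <<'E'
from plant import r
import cv2
print(r.get_state())
for n in ["scene","side","wrist"]:
    im=r.capture(n); cv2.imwrite(f"pics/{n}0.png",im[:,:,::-1])
    p=r.camera_params(n); print(n,p)
    for t in ["cassette","base","catch","beaker","petri","tongue_tip","front_edge"]:
        try: print(t,[(d['xy'],round(d['p'],2)) for d in r.recognise(t,n)[:2]])
        except Exception as e: print(t,e)
print(r.hold_point_z, r.get_state()['time_s'])
E
```

```text
{'time_s': 0.0, 'joints': array([ 1.65078741e+01,  2.05917814e+01,  6.32478455e-01, -2.02592783e-02,
       -7.01348381e+01, -1.65059707e+01]), 'qd': array([-0.0869255 ,  0.10465792, -0.05166415,  0.03832868, -0.03011782,
       -0.11472423]), 'joint_torque': array([-8.00930356e-04, -5.82726967e+01,  2.93058443e+01,  6.99745238e+00,
        6.93249181e-03, -2.06530804e-04]), 'tcp_pos': array([ 6.74504174e-01, -1.65385973e-05,  2.25608495e-01]), 'eef_rot': array([ 1.79904327e+02, -8.48955178e-03, -9.00049894e+01]), 'contact_force': array([0.36340109, 0.34852022, 0.01195351]), 'moment': array([ 0.00527442, -0.00556457, -0.01198337]), 'gripper_width': 0.08745027336773976}
scene {'vfov': 44.91881389699719, 'cx': 318.53611062547225, 'cy': 250.21485341181463, 'R': array([[ 0.81128506, -0.5845568 , -0.01048352],
       [-0.32737341, -0.43934698, -0.83654102],
       [ 0.48439984,  0.68210526, -0.54780399]]), 't': array([-0.44296328,  0.20726182,  1.42284524])}
cassette [([282.4, 240.0], 0.72)]
base [([337.0, 299.7], 0.67), ([280.3, 245.4], 0.24)]
catch []
beaker [([422.0, 327.7], 0.85)]
pet
[... 434 characters left out ...]
 232.3], 0.95)]
catch [([374.2, 231.9], 0.45)]
beaker [([357.4, 188.9], 0.9)]
petri [([342.0, 231.1], 0.73), ([211.5, 318.6], 0.58)]
tongue_tip [([274.8, 280.3], 0.63)]
front_edge [([276.9, 281.5], 0.92)]
wrist {'vfov': 65.70646984690485, 'cx': 321.2727484535112, 'cy': 233.3706365569127, 'R': array([[-9.99999910e-01, -1.33586678e-04,  4.01502827e-04],
       [-5.53472761e-06,  9.52906905e-01,  3.03262972e-01],
       [-4.23106710e-04,  3.03262943e-01, -9.52906820e-01]]), 't': array([ 0.67475959, -0.03739898,  0.39116618])}
cassette [([468.3, 289.3], 0.68)]
base [([506.3, 48.2], 0.65)]
catch [([578.6, 54.4], 0.9)]
beaker []
petri []
tongue_tip []
front_edge [([470.0, 288.9], 0.83)]
0.0188 1.2
```

View pics/scene0.png

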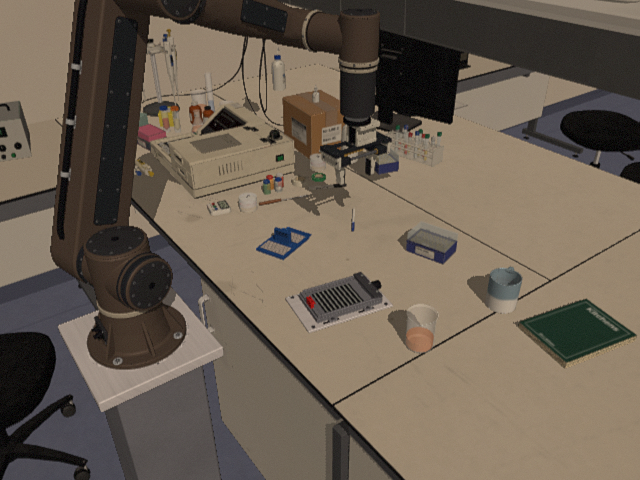

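View pics/side0.png

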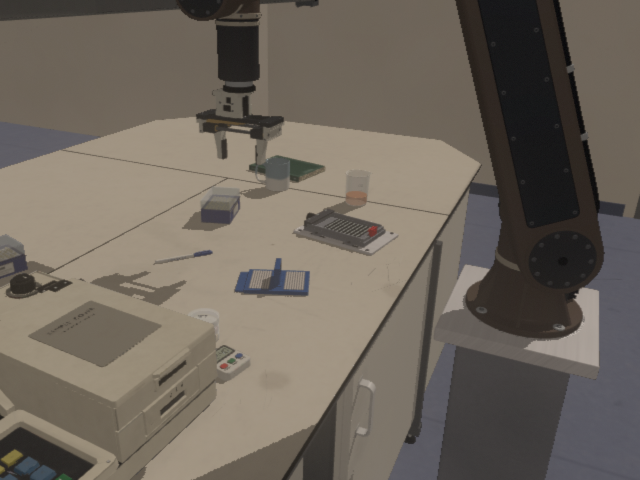

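View pics/wrist0.png

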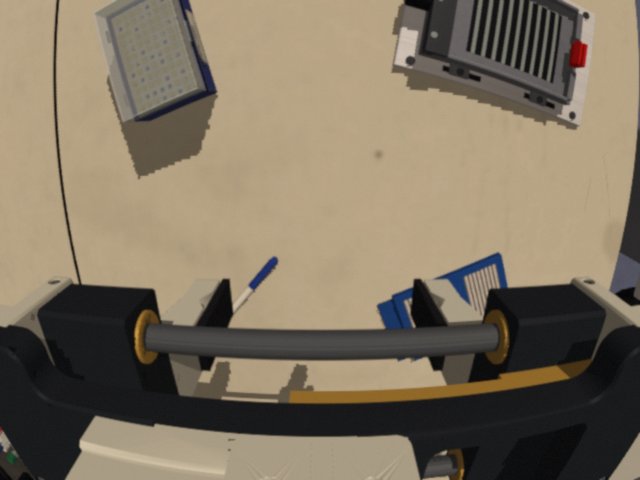

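```bash
cat > h.py <<'E'
from plant import r
import numpy as np, cv2
from scipy.spatial.transform import Rotation as Ro
def P(n): 
    p=r.camera_params(n); p['f']=240/np.tan(np.radians(p['vfov']/2)); p['n']=n; return p
def proj(p,X):
    c=np.atleast_2d(X)@p['R'].T+p['t']
    if p['n']=='wrist':
        rho=np.hypot(c[:,0],c[:,1]); th=np.arctan2(rho,c[:,2]); s=p['f']*th/np.maximum(rho,1e-12)
    else: s=p['f']/c[:,2]
    return np.c_[p['cx']+s*c[:,0],p['cy']+s*c[:,1]]
def ray(p,u):
    a=(np.array(u,float)-[p['cx'],p['cy']])/p['f']
    if p['n']=='wrist':
        th=np.hypot(*a); d=np.r_[a/max(th,1e-12)*np.sin(th),np.cos(th)]
    else: d=np.r_[a,1]
    d=p['R'].T@d; return -p['R'].T@p['t'], d/np.linalg.norm(d)
def onz(p,u,z):
    o,d=ray(p,u); return o+d*(z-o[2])/d[2]
E
python3 - <<'E'
from h import *
s=P('scene');d=P('side');w=P('wrist')
for n,z,a,b in [("cass",.01,(284,241),(274,284)),("base",.03,(342,298),(348,231)),("beaker",.05,(421,328),(357,189)),("catch",.04,(310,302),(374,231)),("petri?",.03,(250,290),(389,272))]:
    print(n,onz(s,a,z).round(3),onz(d,b,z).round(3))
for u,z in [((578,52),.041),((410,60),.008),((572,116),.008),((586,15),.008)]: print(onz(w,u,z).round(4))
a=cv2.imread('pics/scene0.png')[180:350,200:470]; cv2.imwrite('pics/sc1.png',cv2.resize(a,None,fx=2.9,fy=2.9,interpolation=cv2.INTER_CUBIC))
a=cv2.imread('pics/side0.png')[160:330,190:460]; cv2.imwrite('pics/si1.png',cv2.resize(a,None,fx=2.9,fy=2.9,interpolation=cv2.INTER_CUBIC))
E
```

```text
cass [0.514 0.134 0.01 ] [0.507 0.155 0.01 ]
base [ 0.467 -0.212  0.03 ] [ 0.449 -0.152  0.03 ]
beaker [ 0.53  -0.433  0.05 ] [ 0.522 -0.419  0.05 ]
catch [ 0.385 -0.188  0.04 ] [ 0.382 -0.159  0.04 ]
petri? [ 0.295 -0.042  0.03 ] [0.285 0.025 0.03 ]
[ 0.4    -0.1775  0.041 ]
[ 0.5855 -0.1463  0.008 ]
[ 0.3818 -0.1072  0.008 ]
[ 0.3573 -0.2381  0.008 ]
```

View pics/sc1.png

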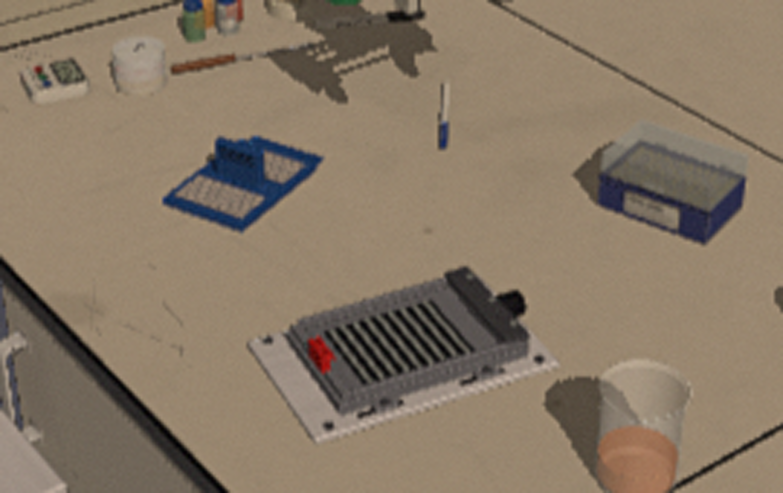

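View pics/si1.png

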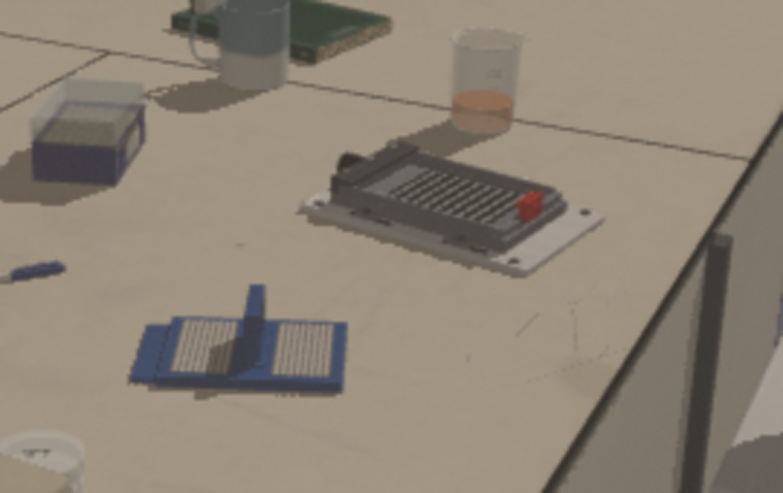

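```bash
python3 -m inch '0.0135 0.03 -0.0035 0 0 0 1;0.0135 0.03 -0.0035 0 0 0 1;0.0135 0.03 -0.0035 0 0 0 1;0.0135 0.03 -0.0035 0 0 0 1;0.0135 0.03 -0.0035 0 0 0 1;0.0135 0.03 -0.0035 0 0 0 1;0 0 0 0 0 0 1;0 0 0 0 0 0 1;0 0 0 0 0 0 1' 20
python3 - <<'E'
from h import *
import pickle
st=r.get_state();p=P('wrist');im=r.capture('wrist');cv2.imwrite('pics/wb.png',im[:,:,::-1]);pickle.dump(p,open('wb.pkl','wb'));print(st['tcp_pos'],st['eef_rot'],st['qd'].round(2))
E
```

```text
time_s: 1.95
tcp_pos: [0.4954, -0.081, 0.2482]
eef_rot: [-179.9, 0.0, -90.0]
contact_force: [0.7, 0.3, 0.5]
gripper_width: 0.0878
[ 0.49535433 -0.08100551  0.24815994] [-1.79912876e+02  1.46249009e-02 -9.00062476e+01] [ 0.31  1.67  0.6  -0.04  0.08 -0.07]
```

View pics/wb.png

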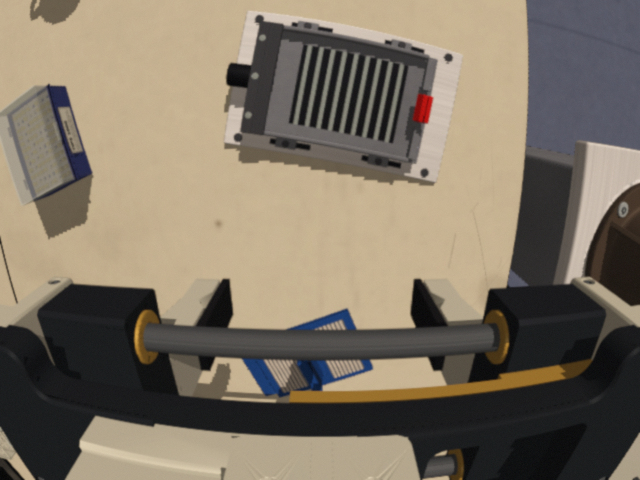

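```bash
python3 - <<'E'
from h import *
a=cv2.imread('pics/wb.png')[0:200,215:475]; cv2.imwrite('pics/wb1.png',cv2.resize(a,None,fx=3,fy=3,interpolation=cv2.INTER_CUBIC))
E
```

```text
(no output)
```

View pics/wb1.png

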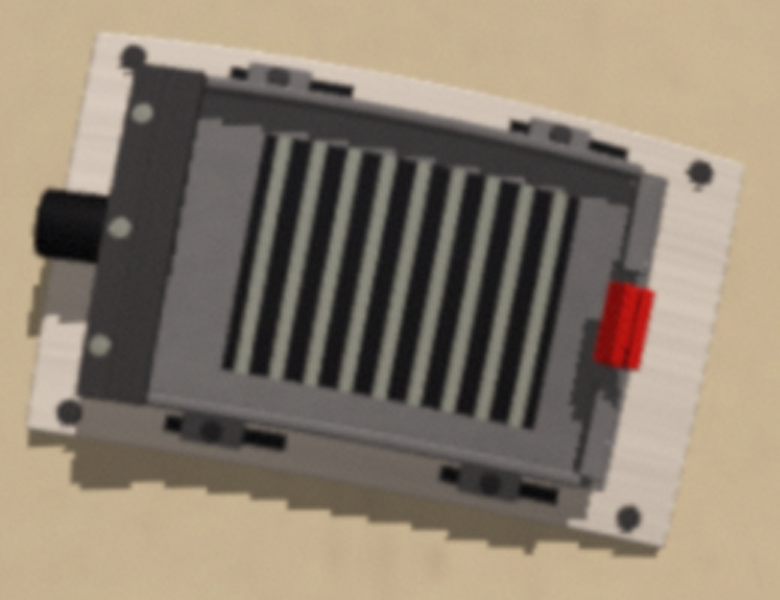

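```bash
python3 - <<'E'
from h import *
import pickle
from scipy.optimize import least_squares
p=pickle.load(open('wb.pkl','rb'))
z2=lambda u:(np.array(u)+.5)/3-.5+[215,0]
px=np.array([z2(u) for u in [(97,33),(742,162),(662,545),(28,430)]])
L=np.array([[.12,-.075,.008],[-.12,-.075,.008],[-.12,.075,.008],[.12,.075,.008]])
def W(q,X): return np.asarray(X)@Ro.from_euler('z',q[2]).as_matrix().T+[q[0],q[1],0]
s=least_squares(lambda q:(proj(p,W(q,L))-px).ravel(),[.46,-.18,-.19])
q=s.x; print(q,np.degrees(q[2]),s.fun.round(2))
np.save('base.npy',q)
inv=lambda X:(X-[q[0],q[1],0])@Ro.from_euler('z',q[2]).as_matrix()
for n,u,z in [("lip f",(205,75),.035),("lip f",(150,402),.035),("lip mid",(177,240),.035),("lipback",(135,66),.035),("lipback",(78,396),.035),("catch R",(653,292),.041),("catchRl",(640,370),.041),("catch nose",(612,285),.041),("nose",(596,362),.041),("frontwall in",(638,180),.028),("fw",(583,470),.028),("wall top R",(205,82),.03),("wall bottom inner",(152,398),.03)]:
    print(n,(inv(onz(p,z2(u),z))*1000).round(1))
# redundancy: scene and side reprojection of catch top
for c in ['scene','side']: print(c,proj(P(c),W(q,L)).round(1).tolist())
E
```

```text
[ 0.47121967 -0.19223984 -0.17960637] -10.290686798180504 [-1.22 -0.99  1.42 -0.51  1.43  1.17 -1.47  0.39]
lip f [ 72.9 -56.2  35. ]
lip f [71.6 56.1 35. ]
lip mid [71.8  1.2 35. ]
lipback [ 96.6 -56.4  35. ]
lipback [96.1 57.7 35. ]
catch R [-84.7 -12.4  41. ]
catchRl [-85.6  14.4  41. ]
catch nose [-70.5 -11.2  41. ]
nose [-70.3  15.3  41. ]
frontwall in [-75.7 -51.4  28. ]
fw [-76.8  52.2  28. ]
wall top R [ 73.2 -54.9  30. ]
wall bottom inner [71.8 55.  30. ]
scene [[392.9, 303.7], [308.5, 330.9], [284.8, 297.0], [364.4, 273.5]]
side [[323.0, 213.4], [398.4, 233.5], [371.2, 252.9], [292.4, 229.9]]
```

```bash
python3 -m inch '-0.038 -0.002 0 0 0 0 1;-0.038 -0.002 0 0 0 0 1;-0.038 -0.002 0 0 0 0 1;-0.038 -0.002 0 0 0 0 1;-0.038 -0.002 0 0 0 0 1;-0.038 -0.002 0 0 0 0 1;-0.038 -0.002 0 0 0 0 1;-0.038 -0.002 0 0 0 0 1;0 0 0 0 0 0 1;0 0 0 0 0 0 1;0 0 0 0 0 0 1' 20
python3 - <<'E'
from h import *
import pickle
st=r.get_state();p=P('wrist');im=r.capture('wrist');cv2.imwrite('pics/wc.png',im[:,:,::-1]);pickle.dump(p,open('wc.pkl','wb'));print(st['tcp_pos'],st['eef_rot'],st['qd'].round(2))
cv2.imwrite('pics/wc1.png',cv2.resize(im[0:260,180:520,::-1],None,fx=2.3,fy=2.3,interpolation=cv2.INTER_CUBIC))
E
```

```text
time_s: 2.92
tcp_pos: [0.511, 0.2236, 0.2465]
eef_rot: [179.9, -0.1, -89.9]
contact_force: [-0.1, 0.1, 0.0]
gripper_width: 0.0875
[0.51099634 0.22359461 0.24654759] [ 1.79917816e+02 -7.53910691e-02 -8.99337821e+01] [-1.3  -1.22 -0.66  0.14 -0.05  0.02]
```

View pics/wc.png

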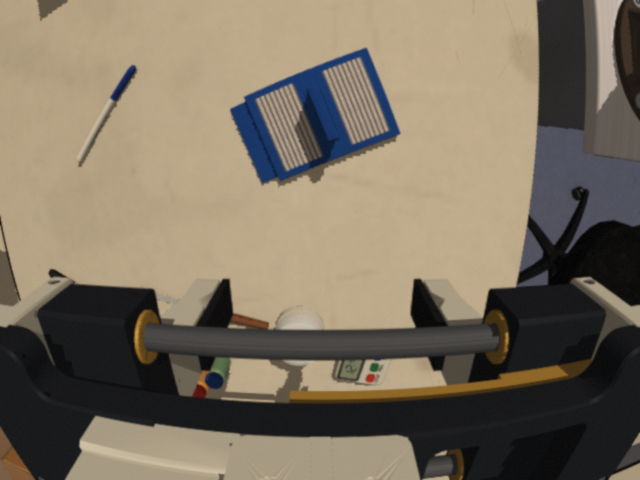

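View pics/wc1.png

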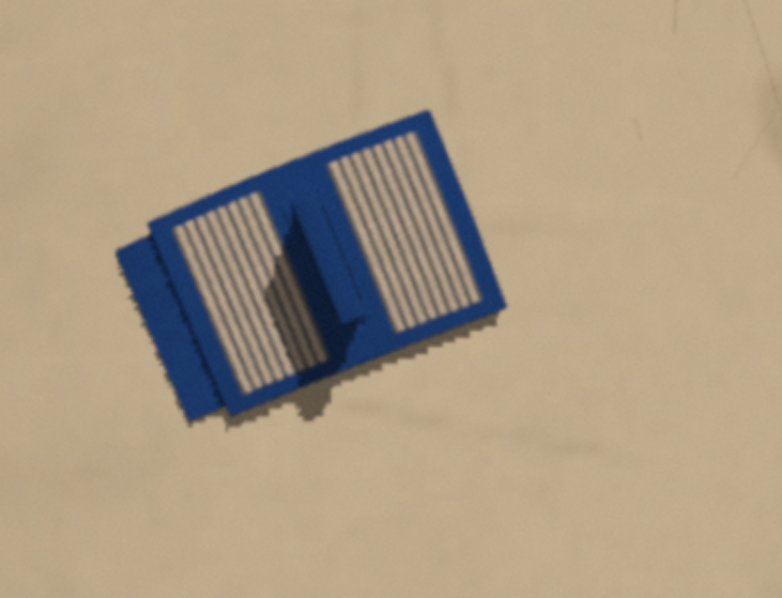

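```bash
python3 - <<'E'
from h import *
import pickle
from scipy.optimize import least_squares
p=pickle.load(open('wc.pkl','rb'))
z2=lambda u:(np.array(u)+.5)/2.3-.5+[180,0]
px=np.array([z2(u) for u in [(150,222),(430,110),(505,307),(232,415),(117,251),(190,423)]])
L=np.array([[70,-50,10],[-70,-50,10],[-70,50,10],[70,50,10],[90,-45,5],[90,45,5]])/1e3
def W(q,X): return np.asarray(X)@Ro.from_euler('z',q[2]).as_matrix().T+[q[0],q[1],0]
s=least_squares(lambda q:(proj(p,W(q,L))-px).ravel(),[.51,.14,.3])
q=s.x; print(q,np.degrees(q[2]),s.fun.round(2)); np.save('cass.npy',q)
s=least_squares(lambda q:(proj(p,W(q,L)+[0,0,q[3]])-px).ravel(),[.51,.14,.3,0]); print(s.x,s.fun.round(2))
for c in ['scene','side']: print(c,proj(P(c),W(q,L)).round(1).tolist())
print('petri',onz(p,(300,315),.049))
st=r.get_state(); T=Ro.from_euler('xyz',st['eef_rot'],degrees=True).as_matrix()
print('delta tool to above cassette', T.T@(np.r_[q[:2],0.1]-st['tcp_pos']), 'yaw turn deg about world z',np.degrees(q[2]))
E
```

```text
[0.50869561 0.13434463 0.38626425] 22.131311534568635 [-1.41  0.03  0.66 -0.97  2.34  0.46 -0.47  1.21 -1.01 -0.42 -0.13 -0.21]
[ 0.50907235  0.13444343  0.38610007 -0.00632757] [-0.56  0.45 -0.41  0.21  0.76  0.3  -0.21  0.33  0.04 -0.2   0.39 -1.1 ]
scene [[309.0, 235.5], [282.8, 257.2], [255.2, 247.5], [282.3, 226.8], [311.2, 233.5], [287.3, 225.8]]
side [[249.1, 268.7], [309.6, 270.7], [308.1, 291.9], [243.2, 289.7], [240.2, 271.3], [234.4, 290.3]]
petri [0.53367032 0.34723242 0.049     ]
delta tool to above cassette [0.08839222 0.0021826  0.146937  ] yaw turn deg about world z 22.131311534568635
```

```bash
python3 -m inch '0.029 0.0005 0.01 0 0 -0.0965 1;0 0 0 0 0 -0.0965 1;0 0 0 0 0 -0.0965 1;0 0 0 0 0 -0.0965 1; 0 0 0 0 0 0 1;0 0 0 0 0 0 1;0 0 0 0 0 0 1'
python3 - <<'E'
from h import *
q=np.load('cass.npy')
st=r.get_state(); T=Ro.from_euler('xyz',st['eef_rot'],degrees=True).as_matrix()
print(st['tcp_pos'],st['eef_rot'],T.T@(np.r_[q[:2],0.1]-st['tcp_pos']), np.degrees(q[2]))
E
```

```text
time_s: 3.55
tcp_pos: [0.5106, 0.1934, 0.2377]
eef_rot: [-180.0, 0.0, -68.1]
contact_force: [-0.6, 0.4, 0.3]
gripper_width: 0.0871
[0.51058181 0.19338706 0.23767561] [-1.79991122e+02  3.86360261e-03 -6.81158079e+01] [0.05409402 0.0237786  0.13766828] 22.131311534568635
```

```bash
python3 -m inch '0.0135 0.006 0.0345 0 0 0 1;0.0135 0.006 0.0345 0 0 0 1;0.0135 0.006 0.0345 0 0 0 1;0.0135 0.006 0.0345 0 0 -0.004 1; 0 0 0 0 0 0 1;0 0 0 0 0 0 1;0 0 0 0 0 0 1'
python3 - <<'E'
from h import *
q=np.load('cass.npy')
st=r.get_state(); T=Ro.from_euler('xyz',st['eef_rot'],degrees=True).as_matrix()
p=P('wrist');im=r.capture('wrist');cv2.imwrite('pics/wd.png',im[:,:,::-1])
im=r.capture('side');cv2.imwrite('pics/sd.png',cv2.resize(im[180:340,180:400,::-1],None,fx=3,fy=3,interpolation=cv2.INTER_CUBIC))
print(st['tcp_pos'],st['eef_rot'],T.T@(np.r_[q[:2],0.017]-st['tcp_pos']), np.degrees(q[2]))
E
```

```text
time_s: 4.13
tcp_pos: [0.5098, 0.1356, 0.1009]
eef_rot: [-179.9, -0.0, -67.7]
contact_force: [0.8, 0.7, 0.7]
gripper_width: 0.0875
[0.50983671 0.13561852 0.10093142] [-1.79898412e+02 -1.74909915e-02 -6.77028644e+01] [0.00072008 0.00168791 0.08392878] 22.131311534568635
```

View pics/wd.png

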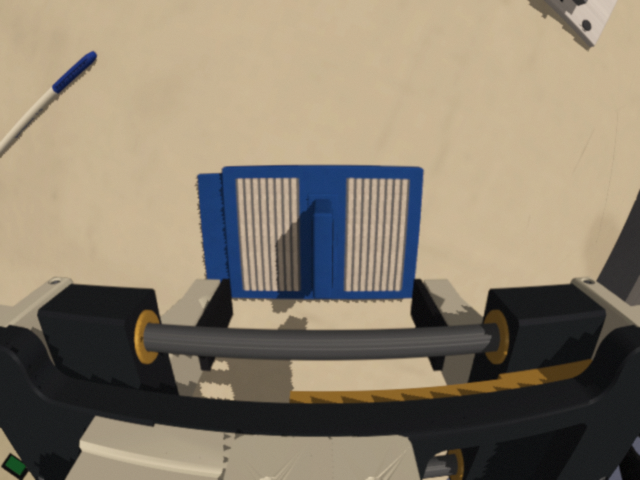

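View pics/sd.png

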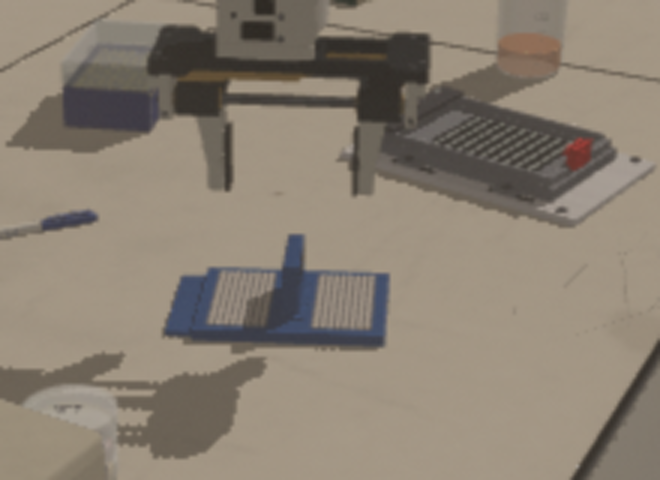

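```bash
python3 - <<'E'
from h import *
from scipy.optimize import least_squares
p=P('wrist'); q=np.load('cass.npy')
L=np.array([[70,-50,10],[-70,-50,10],[-70,50,10],[90,-45,5]])/1e3
px=np.array([(223,167),(420,167),(415,298),(197,174)])
def W(q,X): return np.asarray(X)@Ro.from_euler('z',q[2]).as_matrix().T+[q[0],q[1],0]
print(proj(p,W(q,L)).round(1).tolist())
s=least_squares(lambda q:(proj(p,W(q,L)+[0,0,q[3]])-px).ravel(),[.51,.14,.3,0]); print(s.x,s.fun.round(2))
E
```

```text
[[222.8, 166.8], [426.2, 167.9], [414.7, 298.6], [198.4, 173.7]]
[ 0.5097578   0.13515688  0.39482275 -0.00306496] [-1.34  0.66  2.72 -0.1  -2.17 -1.47  0.63  0.61]
```

```bash
python3 -m inch '0 0 0.03 0 0 0 1;0 0 0.03 0 0 0 1;0 0.001 0.023 0 0 0 1;0 0 0 0 0 0 1;0 0 0 0 0 0 1;0 0 0 0 0 0 0;0 0 0 0 0 0 0;0 0 0 0 0 0 0;0 0 0 0 0 0 0;0 0 0 0 0 0 0;0 0 0 0 0 0 0;0 0 0 0 0 0 0' 35
```

```text
time_s: 5.23
tcp_pos: [0.5077, 0.1345, 0.0168]
eef_rot: [-180.0, 0.0, -67.7]
contact_force: [-0.4, 0.2, -0.9]
gripper_width: 0.0465
```

```bash
python3 -m inch '0 0 0 0 0 0 0;0 0 0 0 0 0 0;0 0 0 0 0 0 0;0 0 0 0 0 0 0;0 0 0 0 0 0 0;0 0 0 0 0 0 0;0 0 0 0 0 0 0;0 0 0 0 0 0 0;0 0 0 0 0 0 0' 35
```

```text
time_s: 5.98
tcp_pos: [0.5077, 0.1346, 0.0166]
eef_rot: [-180.0, 0.0, -67.7]
contact_force: [0.9, 0.5, -0.5]
gripper_width: 0.0118
```

```bash
python3 -m inch '0 0 -0.01 0 0 0 0;0 0 -0.03 0 0 0 0;0 0 -0.035 0 0 0 0;0 0 -0.035 0 0 0.114 0;0 0 0 0 0 0.114 0;0 0 0 0 0 0.114 0;0 0 0 0 0 0.114 0;0 0 0 0 0 0.114 0;0 0 0 0 0 0 0;0 0 0 0 0 0 0;0 0 0 0 0 0 0;0 0 0 0 0 0 0'
cat >> h.py <<'E'
B=np.load('base.npy')
RB=Ro.from_euler('z',B[2])
OFF=np.array([0,0,.0166])  # TCP in cassette
C2T=np.array([[0,-1,0],[-1,0,0],[0,0,-1.]])  # columns: tool axes in cassette
def cass(st=None):
    """tip in base frame (mm), front, tilt,yaw rel base, roll"""
    st=st or r.get_state()
    T=Ro.from_euler('xyz',st['eef_rot'],degrees=True).as_matrix()
    Rc=T@C2T.T; o=st['tcp_pos']-Rc@OFF
    b=lambda X:(RB.inv().apply(X-[B[0],B[1],0])*1000).round(1)
    e=(RB.inv()*Ro.from_matrix(Rc)).as_euler('ZYX',degrees=True)
    return b(o+Rc@[.09,0,0]),b(o+Rc@[-.07,0,0]),e.round(2)
def target(tip,tilt,roll=0,yaw=0):
    Rc=(RB*Ro.from_euler('ZYX',[yaw,tilt,roll],degrees=True)).as_matrix()
    t=RB.apply(np.array(tip)/1000)+[B[0],B[1],0]
    return t+Rc@(OFF-[.09,0,0]), Rc@C2T
def delta(tip,tilt,**k):
    st=r.get_state();T=Ro.from_euler('xyz',st['eef_rot'],degrees=True).as_matrix()
    X,R=target(tip,tilt,**k)
    return (T.T@(X-st['tcp_pos'])).round(4), Ro.from_matrix(T.T@R).as_rotvec().round(4), X.round(4)
E
python3 - <<'E'
from h import *
st=r.get_state();print(st['contact_force'],st['moment'],cass(st)); print(delta([60,0,60],0),delta([60,0,60],11.5))
E
```

```text
time_s: 6.98
tcp_pos: [0.5075, 0.1344, 0.1266]
eef_rot: [180.0, -0.0, -100.2]
contact_force: [0.2, 0.7, -3.0]
gripper_width: 0.0118
[ 0.15429826  0.69822456 -2.9963764 ] [ 0.01750071 -0.03386909  0.00441101] (array([ 67.3, 328.1, 110. ]), array([-92.7, 327.7, 110. ]), array([ 0.13,  0.01, -0.01]))
(array([0.3279, 0.008 , 0.0501]), array([ 0.0002, -0.0002,  0.0022]), array([ 0.4417, -0.1869,  0.0766])) (array([0.3279, 0.0029, 0.0325]), array([-0.2005, -0.0004,  0.0022]), array([ 0.4467, -0.1878,  0.0942]))
```

```bash
python3 -m inch '0.018 0.0005 0 0 0 0 0;0.036 0.0005 0 0 0 0 0;0.036 0.0005 0 0 0 0 0;0.036 0 0 0 0 0.002 0;0.036 0 0 0 0 0 0;0.036 0 0 0 0 0 0;0.036 0 0 0 0 0 0;0.036 0 0 0 0 0 0;0.036 0 0 0 0 0 0;0.022 0 0 0 0 0 0;0 0 0 -0.05 0 0 0;0 0 0 -0.05 0 0 0;0 0 0 -0.05 0 0 0;0 0 0 -0.05 0 0 0;0 0 0 0 0 0 0;0 0 0 0 0 0 0;0 0 0 0 0 0 0'
python3 - <<'E'
from h import *
st=r.get_state();print(st['contact_force'],st['moment'],cass(st)); print(delta([62,0,35],11.5))
p=P('wrist');im=r.capture('wrist');cv2.imwrite('pics/we.png',im[:,:,::-1])
im=r.capture('side');cv2.imwrite('pics/se.png',cv2.resize(im[100:280,230:470,::-1],None,fx=3,fy=3,interpolation=cv2.INTER_CUBIC))
im=r.capture('scene');cv2.imwrite('pics/sce.png',cv2.resize(im[190:350,250:470,::-1],None,fx=3,fy=3,interpolation=cv2.INTER_CUBIC))
E
```

```text
time_s: 8.4
tcp_pos: [0.4468, -0.1878, 0.1263]
eef_rot: [168.6, 0.0, -100.4]
contact_force: [-0.2, -0.3, -2.3]
gripper_width: 0.012
[-0.19679794 -0.28397966 -2.27452381] [-0.13972102 -0.82011776  0.03322753] (array([60.1, -0.1, 92.2]), array([-96.8,   0.2, 123.9]), array([-1.000e-01,  1.143e+01,  1.000e-02]))
(array([ 0.    , -0.0133,  0.0556]), array([-0.0012,  0.0005, -0.0017]), array([ 0.4487, -0.1882,  0.0692]))
```

View pics/we.png

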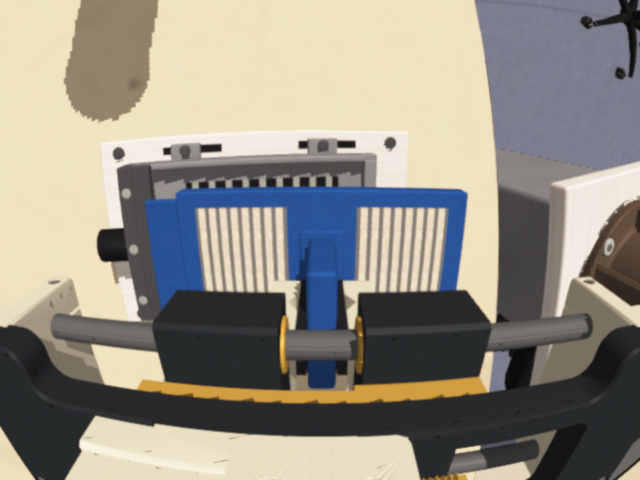

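View pics/se.png

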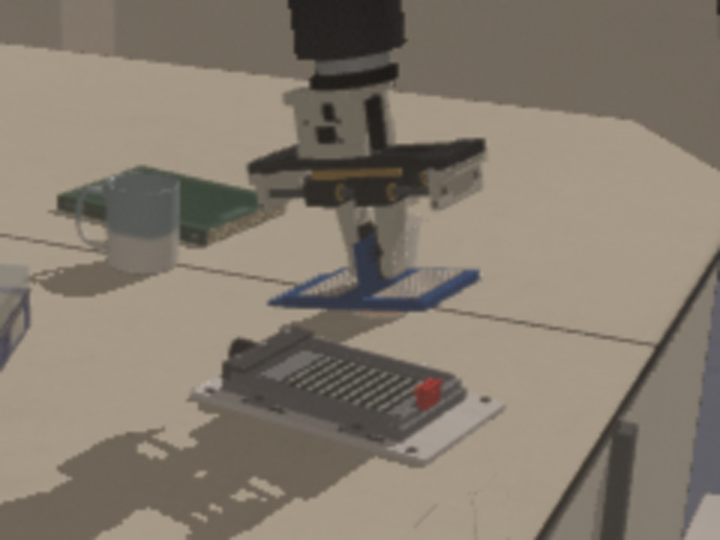

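View pics/sce.png

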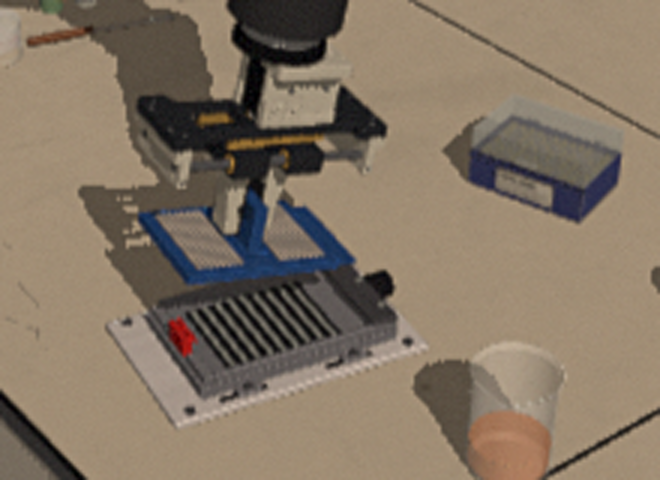

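```bash
python3 - <<'E'
from h import *
p=P('wrist')
bw=lambda X:RB.apply(np.array(X)/1e3)+[B[0],B[1],0]
print(proj(p,bw([[120,-75,8],[-120,-75,8]])).round(1), 'seen (105,143),(407,131)')
st=r.get_state();T=Ro.from_euler('xyz',st['eef_rot'],degrees=True).as_matrix();Rc=T@C2T.T;o=st['tcp_pos']-Rc@OFF
print(proj(p,o+(np.array([[70,-50,10],[-70,-50,10],[90,-45,5]])/1e3)@Rc.T).round(1),'seen (181,190),(466,191),(147,200)')
print(proj(p,bw([[77-4.3,-58,35],[97-4.3,-58,35],[-72.5-4.3,-53,30]])).round(1))
a=cv2.imread('pics/we.png')[110:330,90:480]; cv2.imwrite('pics/we1.png',cv2.resize(a,None,fx=2,fy=2,interpolation=cv2.INTER_CUBIC))
E
```

```text
[[ 97.9 143.5]
 [409.2 130.5]] seen (105,143),(407,131)
[[173.8 194.6]
 [469.2 194.7]
 [143.  203.4]] seen (181,190),(466,191),(147,200)
[[148.9 164.8]
 [121.3 167.3]
 [365.9 161.1]]
```

View pics/we1.png

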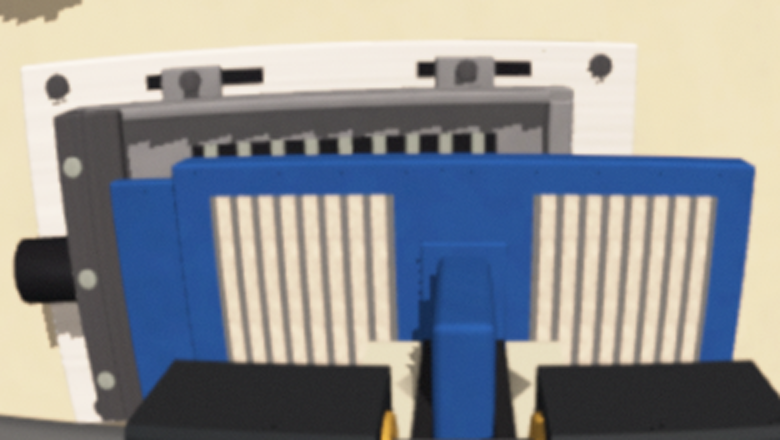

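```bash
python3 - <<'E'
from h import *
p=P('wrist')
st=r.get_state();T=Ro.from_euler('xyz',st['eef_rot'],degrees=True).as_matrix();Rc=T@C2T.T;o=st['tcp_pos']-Rc@OFF
L=np.array([[70,-50,10],[-70,-50,10],[90,-45,5],[0,-28,52],[0,28,52],[0,-28,10],[70,-44,10]])/1e3
for dy in (0,-.0025): print((proj(p,o+(L+[0,dy,0])@Rc.T)).round(1).tolist())
a=cv2.imread('pics/we.png')[220:400,250:400]; cv2.imwrite('pics/we2.png',cv2.resize(a,None,fx=4,fy=3.3,interpolation=cv2.INTER_CUBIC))
E
```

```text
[[173.8, 194.6], [469.2, 194.7], [143.0, 203.4], [321.7, 276.1], [321.6, 393.2], [321.5, 239.0], [174.9, 206.9]]
[[173.3, 189.5], [469.6, 189.5], [142.5, 198.6], [321.7, 269.7], [321.6, 389.0], [321.5, 233.9], [174.4, 201.8]]
```

View pics/we2.png

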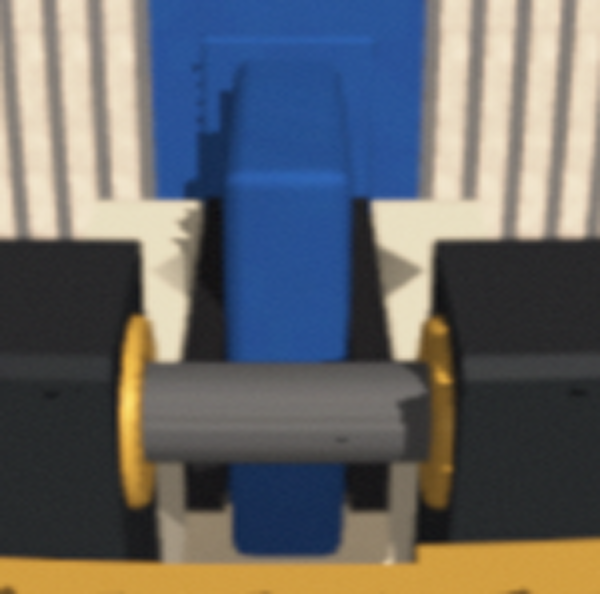

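```bash
python3 -m inch '-0.0004 -0.0035 0.015 0 0 0 0;-0.0004 -0.0035 0.015 0 0 0 0;-0.0004 -0.0035 0.015 0 0 0 0;0 -0.0035 0.015 0 0 0 0;0 0 0 0 0 0 0;0 0 0 0 0 0 0;0 0 0 0 0 0 0;0 0 0 0 0 0 0'
python3 - <<'E'
from h import *
st=r.get_state();print(st['contact_force'],st['moment'],cass(st)); print(delta([62,1.2,22],11.5))
p=P('wrist');im=r.capture('wrist');cv2.imwrite('pics/wf.png',cv2.resize(im[110:330,90:480,::-1],None,fx=2,fy=2,interpolation=cv2.INTER_CUBIC))
im=r.capture('side');cv2.imwrite('pics/sf.png',cv2.resize(im[130:270,270:440,::-1],None,fx=4,fy=4,interpolation=cv2.INTER_CUBIC))
im=r.capture('scene');cv2.imwrite('pics/scf.png',cv2.resize(im[220:350,260:430,::-1],None,fx=4,fy=4,interpolation=cv2.INTER_CUBIC))
E
```

```text
time_s: 9.22
tcp_pos: [0.4497, -0.1871, 0.0661]
eef_rot: [168.7, 0.0, -100.4]
contact_force: [-0.3, -0.7, -1.5]
gripper_width: 0.0117
[-0.30929807 -0.69604223 -1.48248044] [-0.16630787 -0.86489025  0.01125777] (array([62.9,  1.1, 32.1]), array([-94. ,   1.4,  63.6]), array([-1.200e-01,  1.134e+01,  1.000e-02]))
(array([ 0.0001, -0.0011,  0.0099]), array([-0.0027,  0.0005, -0.002 ]), array([ 0.4489, -0.187 ,  0.0562]))
```

View pics/wf.png

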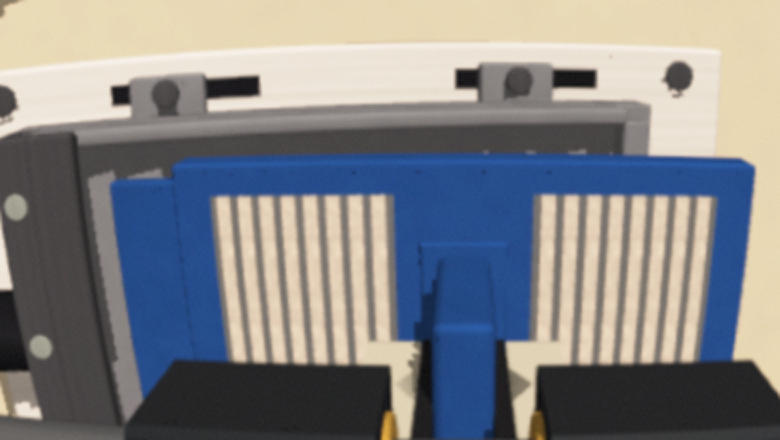

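View pics/sf.png

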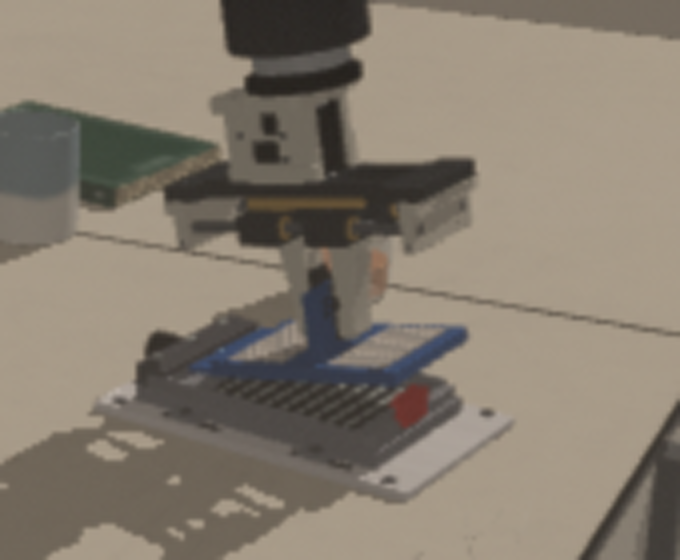

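View pics/scf.png

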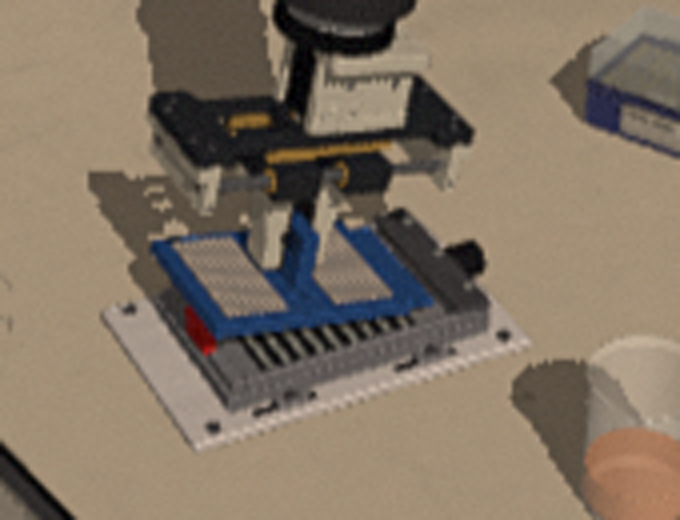

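```bash
python3 - <<'E'
from h import *
p=P('wrist')
st=r.get_state();T=Ro.from_euler('xyz',st['eef_rot'],degrees=True).as_matrix();Rc=T@C2T.T;o=st['tcp_pos']-Rc@OFF
L=np.array([[70,-50,10],[-70,-50,10],[90,-45,5]])/1e3
bw=lambda X:RB.apply(np.array(X)/1e3)+[B[0],B[1],0]
z=lambda u:((u-[90,110])*2+.5).round(0).tolist()
print('cass',z(proj(p,o+L@Rc.T)))
d=-4.3
for n,X in dict(plateR=[-120,-75,8],wall_lip=[77+d,-53,30],wall_front=[-72.5+d,-53,30],liptop=[77+d,-58,35],liptopmid=[77+d,0,35],outer=[-72.5+d,-58,30]).items(): print(n,z(proj(p,bw([X]))))
E
```

```text
cass [[168.0, 170.0], [759.0, 170.0], [106.0, 187.0]]
plateR [[724.0, 47.0]]
wall_lip [[77.0, 150.0]]
wall_front [[629.0, 124.0]]
liptop [[69.0, 134.0]]
liptopmid [[100.0, 345.0]]
outer [[630.0, 106.0]]
```

```bash
python3 -m inch '-0.0003 -0.0005 0.005 -0.002 0 -0.002 0;0 -0.0005 0.004 0 0 0 0;0 0 0 0 0 0 0;0 0 0 0 0 0 0;0 0 0 0 0 0 0;0 0 0 0 0 0 0' 40
python3 - <<'E'
from h import *
st=r.get_state();print(st['contact_force'],st['moment'],cass(st))
E
python3 -m inch '0 0 0 0 0 0 0'
python3 -m inch '0 -0.0002 0.001 0 0 0 0;0 0 0 0 0 0 0'
python3 -m inch '0 -0.0002 0.001 0 0 0 0;0 0 0 0 0 0 0'
python3 - <<'E'
from h import *
st=r.get_state();print(st['contact_force'],st['moment'],cass(st))
E
```

```text
time_s: 9.87
tcp_pos: [0.4484, -0.1866, 0.056]
eef_rot: [168.4, 0.0, -100.3]
contact_force: [-0.3, -0.4, -2.5]
gripper_width: 0.0117
[-0.26058405 -0.3547256  -2.49999826] [-0.15884805 -0.82148817  0.00750247] (array([61.4,  1.5, 21.7]), array([-95.4,   1.5,  53.8]), array([-0.02, 11.57,  0.02]))
time_s: 9.95
tcp_pos: [0.4484, -0.1865, 0.056]
eef_rot: [168.4, 0.0, -100.3]
contact_force: [-0.4, 0.2, -3.3]
gripper_width: 0.0122
time_s: 10.12
tcp_pos: [0.4483, -0.1865, 0.0549]
eef_rot: [168.4, 0.0, -100.3]
contact_force: [0.7, 0.4, -2.2]
gripper_width: 0.0119
time_s: 10.28
tcp_pos: [0.4483, -0.1866, 0.0541]
eef_rot: [168.4, 0.0, -100.3]
contact_force: [-0.5, -0.5, 0.2]
gripper_width: 0.0118
[-0.46005064 -0.45376603  0.1876831 ] [ 0.11092119 -0.48741872 -0.09524185] (array([61.3,  1.5, 19.8]), array([-95.4,   1.5,  51.9]), array([-1.000e-02,  1.157e+01,  2.000e-02]))
```

```bash
python3 -m inch '0 -0.00196 -0.0005 0 0 0 0;0 -0.00196 -0.0004 0 0 0 0;0 -0.00196 -0.0004 0 0 0 0;0 -0.00196 -0.0004 0 0 0 0;0 0 0 0 0 0 0'
python3 -m inch '0 -0.00196 -0.0004 0 0 0 0;0 -0.00196 -0.0004 0 0 0 0;0 -0.00196 -0.0004 0 0 0 0;0 0 0 0 0 0 0'
python3 - <<'E'
from h import *
st=r.get_state();print(st['contact_force'],st['moment'],cass(st))
E
```

```text
time_s: 10.7
tcp_pos: [0.4566, -0.1881, 0.0541]
eef_rot: [168.4, 0.0, -100.3]
contact_force: [-1.5, 0.6, 1.0]
gripper_width: 0.0117
time_s: 11.03
tcp_pos: [0.4626, -0.1891, 0.054]
eef_rot: [168.5, 0.0, -100.3]
contact_force: [-1.8, 0.7, 1.0]
gripper_width: 0.0119
[-1.814624    0.69129209  0.97531986] [-0.17740866 -0.27654448 -0.01841835] (array([75.8,  1.5, 19.7]), array([-80.9,   1.5,  51.8]), array([-0.02, 11.55,  0.02]))
```

```bash
python3 -m inch '0 -0.001 -0.0002 0 0 0 0;0 -0.001 -0.0002 0 0 0 0;0 -0.001 -0.0002 0 0 0 0;0 0 0 0 0 0 0'
python3 -m inch '0 -0.001 -0.0002 0 0 0 0;0 -0.001 -0.0002 0 0 0 0;0 -0.001 -0.0002 0 0 0 0;0 0 0 0 0 0 0'
python3 -m inch '0 -0.001 -0.0002 0 0 0 0;0 0 0 0 0 0 0'
python3 - <<'E'
from h import *
st=r.get_state();print(st['contact_force'],st['moment'],cass(st))
im=r.capture('wrist');cv2.imwrite('pics/wg.png',cv2.resize(im[110:330,90:480,::-1],None,fx=2,fy=2,interpolation=cv2.INTER_CUBIC))
im=r.capture('side');cv2.imwrite('pics/sg.png',cv2.resize(im[130:270,270:440,::-1],None,fx=4,fy=4,interpolation=cv2.INTER_CUBIC))
E
```

```text
time_s: 11.37
tcp_pos: [0.4653, -0.1896, 0.054]
eef_rot: [168.4, 0.0, -100.3]
contact_force: [-3.4, 0.7, 3.1]
gripper_width: 0.012
time_s: 11.7
tcp_pos: [0.4684, -0.1902, 0.054]
eef_rot: [168.4, 0.0, -100.3]
contact_force: [-2.9, -0.3, 3.2]
gripper_width: 0.0119
time_s: 11.87
tcp_pos: [0.4692, -0.1903, 0.054]
eef_rot: [168.4, 0.0, -100.3]
contact_force: [-2.6, 0.1, 3.4]
gripper_width: 0.0123
[-2.63358453  0.0820089   3.39173576] [0.08309033 0.4748018  0.00110266] (array([82.5,  1.5, 19.7]), array([-74.2,   1.5,  51.8]), array([-0.02, 11.57,  0.02]))
```

View pics/wg.png

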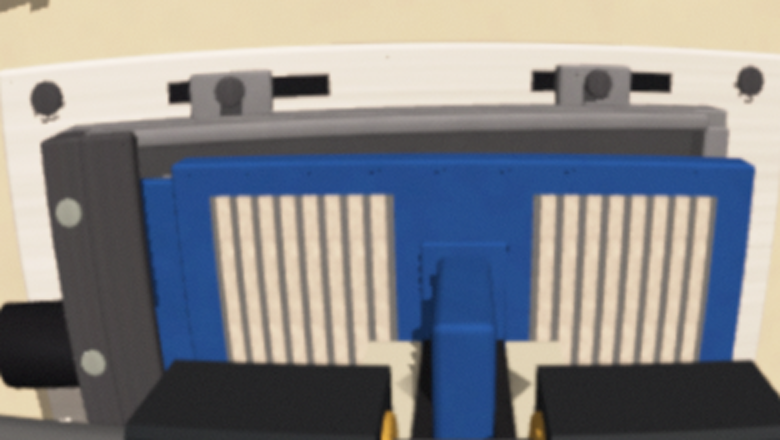

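View pics/sg.png

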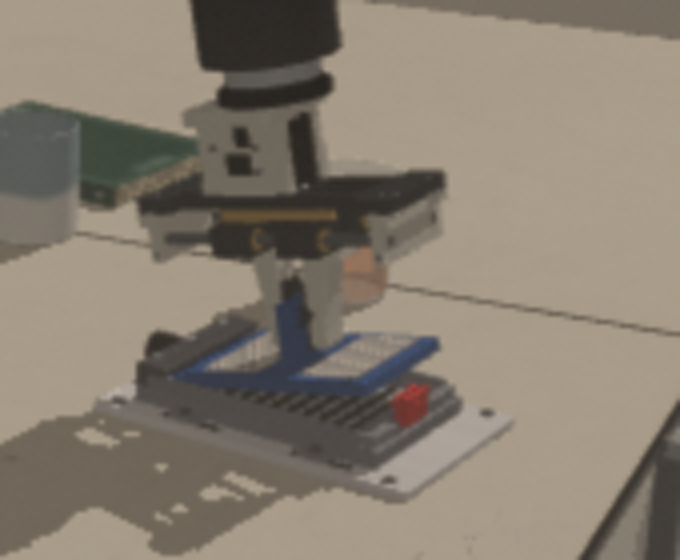

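```bash
python3 -m inch '0 -0.001 -0.0004 0 0 0 0;0 0 0 0 0 0 0'
python3 -m inch '0 -0.001 -0.0003 0 0 0 0;0 0 0 0 0 0 0'
python3 -m inch '0 -0.0005 -0.0001 0 0 0 0;0 0 0 0 0 0 0'
python3 -m inch '0 -0.0005 -0.0001 0 0 0 0;0 0 0 0 0 0 0'
python3 - <<'E'
from h import *
st=r.get_state();print(st['contact_force'],st['moment'],cass(st))
E
```

```text
time_s: 12.13
tcp_pos: [0.4707, -0.1905, 0.0541]
eef_rot: [168.5, 0.0, -100.3]
contact_force: [-1.8, 0.1, 1.0]
gripper_width: 0.0116
time_s: 12.3
tcp_pos: [0.4716, -0.1907, 0.0541]
eef_rot: [168.5, 0.0, -100.3]
contact_force: [-1.0, 0.4, -0.6]
gripper_width: 0.0116
time_s: 12.47
tcp_pos: [0.4719, -0.1908, 0.0542]
eef_rot: [168.4, 0.0, -100.3]
contact_force: [-0.2, 0.7, -0.5]
gripper_width: 0.012
time_s: 12.63
tcp_pos: [0.4721, -0.1908, 0.0542]
eef_rot: [168.4, 0.0, -100.3]
contact_force: [-2.0, 1.1, -0.5]
gripper_width: 0.0115
[-1.97085753  1.06862606 -0.53549898] [ 0.09320503 -0.23794319 -0.03586479] (array([85.5,  1.6, 19.8]), array([-71.3,   1.6,  52. ]), array([-0.02, 11.59,  0.03]))
```

```bash
python3 -m inch '0 -0.0005 -0.0001 0 0 0 0;0 0 0 0 0 0 0'
python3 -m inch '0 -0.0005 -0.0001 0 0 0 0;0 0 0 0 0 0 0'
python3 - <<'E'
from h import *
st=r.get_state();print(st['contact_force'],st['moment'],cass(st))
E
```

```text
time_s: 12.8
tcp_pos: [0.4721, -0.1908, 0.0542]
eef_rot: [168.4, 0.0, -100.3]
contact_force: [-3.8, 1.2, 2.0]
gripper_width: 0.0121
time_s: 12.97
tcp_pos: [0.4722, -0.1909, 0.0542]
eef_rot: [168.3, 0.0, -100.3]
contact_force: [-5.6, 2.3, 3.7]
gripper_width: 0.0121
[-5.56623257  2.31494565  3.69460076] [ 0.7034602   1.11070348 -0.16969613] (array([85.5,  1.5, 19.8]), array([-71.1,   1.6,  52.1]), array([-0.03, 11.68,  0.03]))
```

```bash
python3 -m inch '0 0.0005 0.0015 0.0175 0 0 0;0 0.0003 0.0016 0.0175 0 0 0;0 0 0 0 0 0 0' 50
python3 -m inch '0 0.0003 0.0016 0.0175 0 0 0;0 0 0 0 0 0 0'
python3 - <<'E'
from h import *
st=r.get_state();print(st['contact_force'],st['moment'],cass(st))
E
```

```text
time_s: 13.22
tcp_pos: [0.4712, -0.1907, 0.0512]
eef_rot: [170.5, 0.0, -100.3]
contact_force: [-2.0, 1.5, -1.2]
gripper_width: 0.0115
time_s: 13.38
tcp_pos: [0.4708, -0.1906, 0.0497]
eef_rot: [171.4, 0.0, -100.3]
contact_force: [-2.7, 0.9, -1.6]
gripper_width: 0.0116
[-2.69769677  0.87715998 -1.61219581] [ 0.3608594   0.55087473 -0.08018428] (array([85.8,  1.5, 19.9]), array([-72.4,   1.6,  43.7]), array([-0.03,  8.56,  0.03]))
```

```bash
python3 -m inch '0 0.0003 0.0016 0.0175 0 0 0;0 0 0 0 0 0 0'
python3 -m inch '0 0.0003 0.0016 0.0175 0 0 0;0 0 0 0 0 0 0'
python3 - <<'E'
from h import *
st=r.get_state();print(st['contact_force'],st['moment'],cass(st))
im=r.capture('side');cv2.imwrite('pics/sh.png',cv2.resize(im[130:270,270:440,::-1],None,fx=4,fy=4,interpolation=cv2.INTER_CUBIC))
E
```

```text
time_s: 13.55
tcp_pos: [0.4703, -0.1905, 0.0482]
eef_rot: [172.4, 0.0, -100.3]
contact_force: [-2.5, 0.3, -0.7]
gripper_width: 0.0116
time_s: 13.72
tcp_pos: [0.4699, -0.1905, 0.0467]
eef_rot: [173.4, 0.0, -100.3]
contact_force: [-2.5, 1.0, -0.7]
gripper_width: 0.0117
[-2.51899176  1.00241979 -0.71501797] [ 0.39439403  0.67161446 -0.01842053] (array([85.9,  1.5, 19.9]), array([-73. ,   1.6,  38.2]), array([-0.02,  6.57,  0.03]))
```

View pics/sh.png

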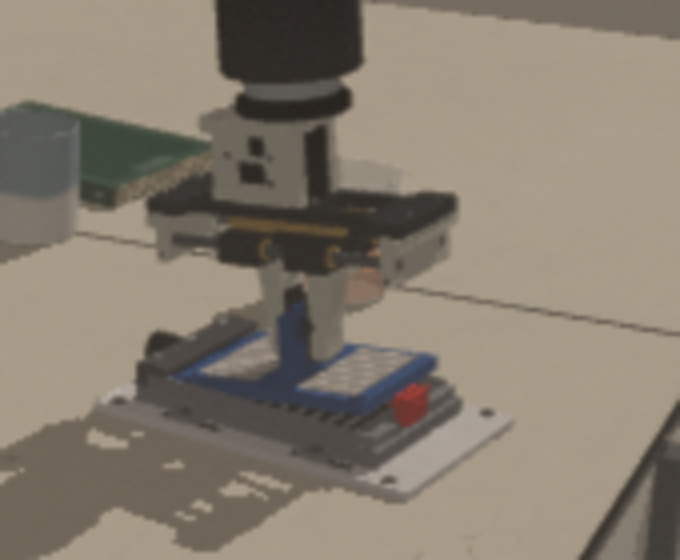

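```bash
python3 -m inch '0 0.0003 0.0016 0.0175 0 0 0;0 0 0 0 0 0 0'
python3 - <<'E'
from h import *
st=r.get_state();print(st['contact_force'].round(1),st['moment'].round(2),cass(st))
E
python3 -m inch '0 0.0003 0.0016 0.0175 0 0 0;0 0 0 0 0 0 0'
python3 - <<'E'
from h import *
st=r.get_state();print(st['contact_force'].round(1),st['moment'].round(2),cass(st))
E
```

```text
time_s: 13.93
tcp_pos: [0.4696, -0.1904, 0.0452]
eef_rot: [174.4, 0.0, -100.3]
contact_force: [-2.4, 0.8, -1.5]
gripper_width: 0.0119
[-2.4  0.8 -1.5] [ 0.41  0.6  -0.03] (array([86.1,  1.5, 20. ]), array([-73.2,   1.6,  35.5]), array([-0.03,  5.56,  0.02]))
time_s: 14.1
tcp_pos: [0.4693, -0.1903, 0.0436]
eef_rot: [175.4, 0.0, -100.3]
contact_force: [-3.0, 1.3, -2.1]
gripper_width: 0.0116
[-3.   1.3 -2.1] [ 0.36  0.5  -0.1 ] (array([86.1,  1.6, 19.9]), array([-73.4,   1.6,  32.6]), array([-0.03,  4.55,  0.03]))
```

```bash
python3 -m inch '0 0.0002 0.0012 0.0131 0 0 0;0 0 0 0 0 0 0'
python3 - <<'E'
from h import *
st=r.get_state();print(st['contact_force'].round(1),st['moment'].round(2),cass(st))
E
python3 -m inch '0 0.0002 0.0012 0.0131 0 0 0;0 0 0 0 0 0 0'
python3 - <<'E'
from h import *
st=r.get_state();print(st['contact_force'].round(1),st['moment'].round(2),cass(st))
im=r.capture('side');cv2.imwrite('pics/si.png',cv2.resize(im[180:250,330:430,::-1],None,fx=7,fy=7,interpolation=cv2.INTER_CUBIC))
E
```

```text
time_s: 14.27
tcp_pos: [0.469, -0.1902, 0.0424]
eef_rot: [176.2, 0.0, -100.3]
contact_force: [-1.7, 2.5, -1.1]
gripper_width: 0.012
[-1.7  2.5 -1.1] [ 0.56  0.64 -0.07] (array([86.2,  1.5, 19.8]), array([-73.5,   1.6,  30.4]), array([-0.03,  3.79,  0.03]))
time_s: 14.43
tcp_pos: [0.4688, -0.1902, 0.0412]
eef_rot: [177.0, 0.0, -100.3]
contact_force: [-2.3, 1.4, -2.5]
gripper_width: 0.0117
[-2.3  1.4 -2.5] [ 0.52  0.55 -0.03] (array([86.3,  1.5, 19.9]), array([-73.5,   1.6,  28.3]), array([-0.03,  3.01,  0.03]))
```

View pics/si.png

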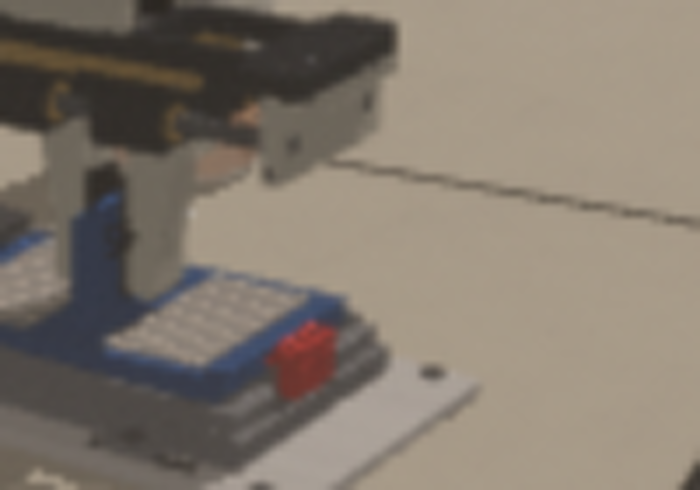

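```bash
python3 - <<'E'
from h import *
im=r.capture('wrist');cv2.imwrite('pics/wj.png',cv2.resize(im[110:330,90:480,::-1],None,fx=2,fy=2,interpolation=cv2.INTER_CUBIC))
im=r.capture('scene');cv2.imwrite('pics/scj.png',cv2.resize(im[260:340,280:400,::-1],None,fx=6,fy=6,interpolation=cv2.INTER_CUBIC))
E
```

```text
(no output)
```

View pics/wj.png

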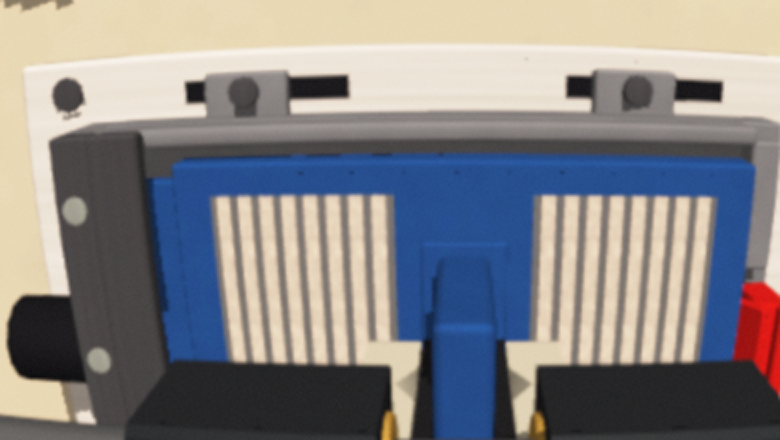

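View pics/scj.png

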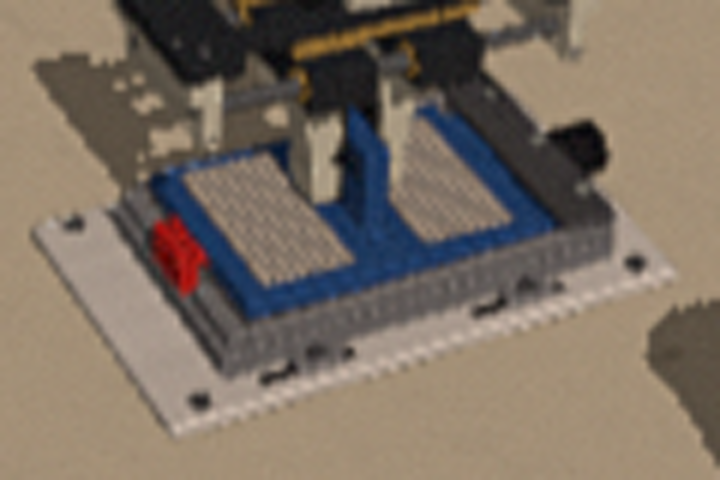

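```bash
python3 -m inch '0 0.0001 0.0008 0.0088 0 0 0;0 0 0 0 0 0 0'
python3 - <<'E'
from h import *
st=r.get_state();print(st['contact_force'].round(1),st['moment'].round(2),cass(st))
E
python3 -m inch '0 0.0001 0.0008 0.0088 0 0 0;0 0 0 0 0 0 0'
python3 - <<'E'
from h import *
st=r.get_state();print(st['contact_force'].round(1),st['moment'].round(2),cass(st))
E
```

```text
time_s: 14.75
tcp_pos: [0.4687, -0.1902, 0.0405]
eef_rot: [177.5, 0.0, -100.3]
contact_force: [-2.7, 2.0, -1.5]
gripper_width: 0.0117
[-2.7  2.  -1.5] [ 0.67  0.74 -0.13] (array([86.3,  1.5, 19.9]), array([-73.5,   1.6,  27. ]), array([-0.02,  2.52,  0.02]))
time_s: 14.92
tcp_pos: [0.4685, -0.1902, 0.0397]
eef_rot: [178.0, 0.0, -100.3]
contact_force: [-3.3, 1.6, -0.7]
gripper_width: 0.0112
[-3.3  1.6 -0.7] [ 0.65  0.72 -0.08] (array([86.3,  1.5, 19.9]), array([-73.6,   1.6,  25.5]), array([-0.02,  2.  ,  0.03]))
```

```bash
python3 -m inch '0 0.0001 0.0008 0.0088 0 0 0;0 0 0 0 0 0 0'
python3 - <<'E'
from h import *
st=r.get_state();print(st['contact_force'].round(1),st['moment'].round(2),cass(st))
E
python3 -m inch '0 0.0001 0.0008 0.0088 0 0 0;0 0 0 0 0 0 0'
python3 - <<'E'
from h import *
st=r.get_state();print(st['contact_force'].round(1),st['moment'].round(2),cass(st))
im=r.capture('wrist');cv2.imwrite('pics/wk.png',cv2.resize(im[110:330,90:480,::-1],None,fx=2,fy=2,interpolation=cv2.INTER_CUBIC))
im=r.capture('side');cv2.imwrite('pics/sk.png',cv2.resize(im[180:250,330:430,::-1],None,fx=7,fy=7,interpolation=cv2.INTER_CUBIC))
E
```

```text
time_s: 15.08
tcp_pos: [0.4683, -0.1902, 0.0388]
eef_rot: [178.5, 0.0, -100.3]
contact_force: [-1.8, 2.0, -1.9]
gripper_width: 0.0117
[-1.8  2.  -1.9] [ 0.67  0.76 -0.04] (array([86.3,  1.5, 19.9]), array([-73.6,   1.6,  24.1]), array([-0.03,  1.49,  0.03]))
time_s: 15.25
tcp_pos: [0.4682, -0.1901, 0.0379]
eef_rot: [179.0, 0.0, -100.3]
contact_force: [-2.0, 2.3, -2.8]
gripper_width: 0.0117
[-2.   2.3 -2.8] [ 0.62  0.52 -0.05] (array([86.3,  1.5, 19.7]), array([-73.7,   1.6,  22.5]), array([-0.03,  0.99,  0.03]))
```

View pics/wk.png

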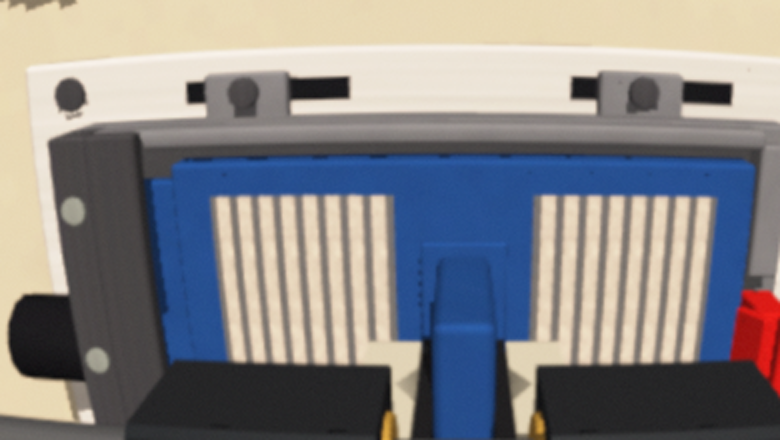

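View pics/sk.png

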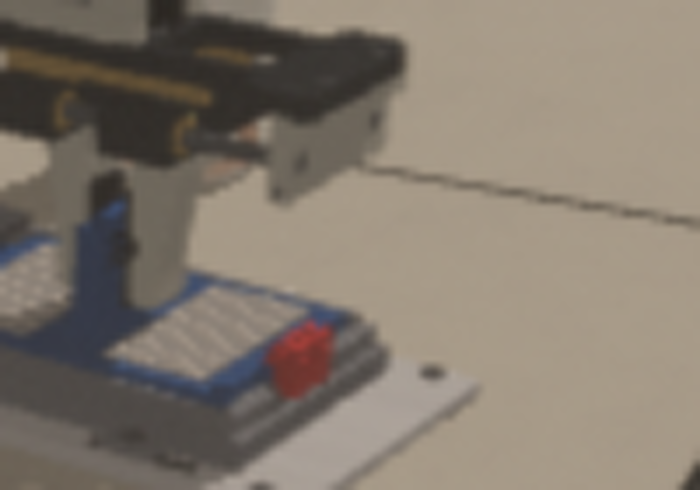

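```bash
python3 -m inch '0 0.0001 0.0008 0.0088 0 0 0;0 0 0 0 0 0 0'
python3 - <<'E'
from h import *
st=r.get_state();print(st['contact_force'].round(1),st['moment'].round(2),cass(st))
E
python3 -m inch '0 0 0.0004 0.0044 0 0 0;0 0 0 0 0 0 0'
python3 - <<'E'
from h import *
st=r.get_state();print(st['contact_force'].round(1),st['moment'].round(2),cass(st))
E
```

```text
time_s: 15.52
tcp_pos: [0.4681, -0.1902, 0.0373]
eef_rot: [179.5, 0.0, -100.3]
contact_force: [-3.5, 1.1, 0.5]
gripper_width: 0.0115
[-3.5  1.1  0.5] [ 0.67  1.04 -0.04] (array([86.4,  1.4, 19.9]), array([-73.6,   1.5,  21.3]), array([-0.02,  0.5 ,  0.02]))
time_s: 15.68
tcp_pos: [0.468, -0.1901, 0.0369]
eef_rot: [179.7, 0.0, -100.3]
contact_force: [-4.3, 3.0, 1.0]
gripper_width: 0.0116
[-4.3  3.   1. ] [0.68 1.24 0.01] (array([86.4,  1.5, 19.9]), array([-73.6,   1.5,  20.6]), array([-0.02,  0.27,  0.02]))
```

```bash
python3 -m inch '0 0 0.0004 0.0044 0 0 0;0 0 0 0 0 0 0'
python3 -m inch '0 0 0.0003 0.0044 0 0 0;0 0 0 0 0 0 0'
python3 - <<'E'
from h import *
st=r.get_state();print(st['contact_force'].round(1),st['moment'].round(2),cass(st))
im=r.capture('wrist');cv2.imwrite('pics/wl.png',cv2.resize(im[210:330,330:480,::-1],None,fx=5,fy=5,interpolation=cv2.INTER_CUBIC))
im=r.capture('side');cv2.imwrite('pics/sl.png',cv2.resize(im[180:250,330:430,::-1],None,fx=7,fy=7,interpolation=cv2.INTER_CUBIC))
im=r.capture('scene');cv2.imwrite('pics/scl.png',cv2.resize(im[260:340,280:400,::-1],None,fx=6,fy=6,interpolation=cv2.INTER_CUBIC))
E
```

```text
time_s: 15.85
tcp_pos: [0.468, -0.1901, 0.0366]
eef_rot: [180.0, 0.0, -100.3]
contact_force: [-4.4, 3.0, 0.6]
gripper_width: 0.0117
time_s: 16.02
tcp_pos: [0.468, -0.1902, 0.0365]
eef_rot: [-179.8, 0.0, -100.3]
contact_force: [-2.7, 2.6, 5.3]
gripper_width: 0.0119
[-2.7  2.6  5.3] [ 1.13  1.94 -0.06] (array([86.6,  1.5, 20.3]), array([-73.4,   1.5,  19.7]), array([-0.01, -0.23,  0.01]))
```

View pics/wl.png

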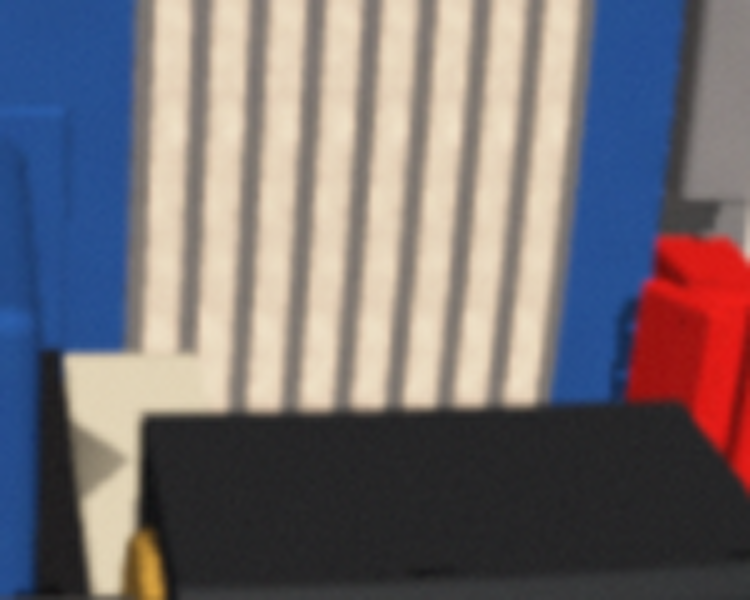

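View pics/sl.png

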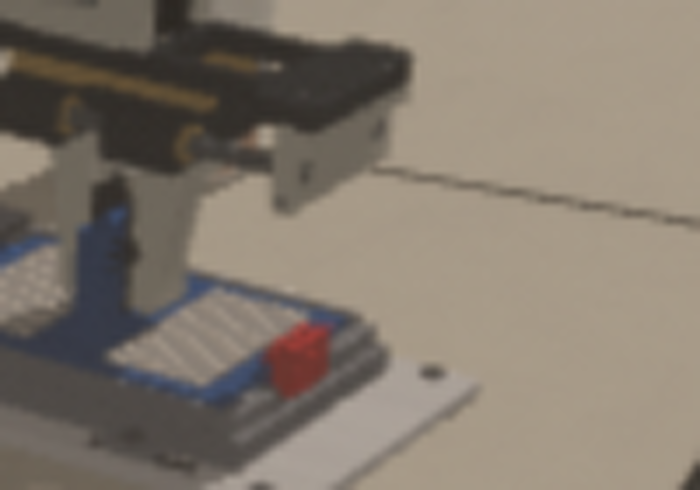

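View pics/scl.png

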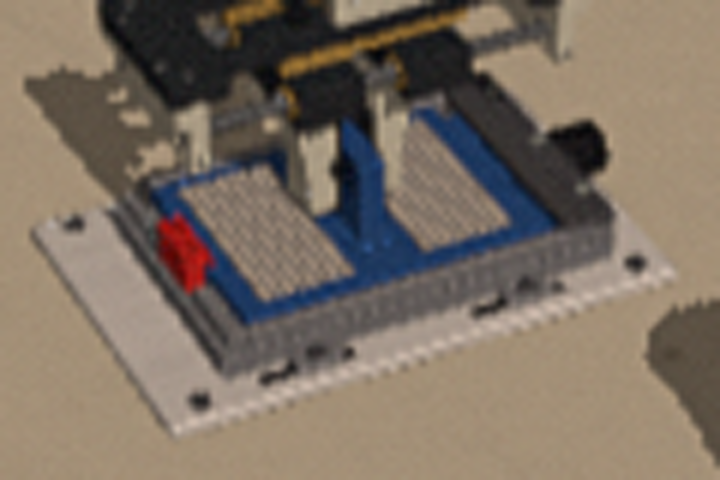

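```bash
python3 - <<'E'
from h import *
def red(im,box):
    x0,y0,x1,y1=box; a=im[y0:y1,x0:x1].astype(int); m=(a[...,0]>110)&(a[...,0]>2*a[...,1])&(a[...,0]>2*a[...,2])
    ys,xs=np.nonzero(m); return len(xs),xs.mean()+x0,ys.mean()+y0,xs.min()+x0,xs.max()+x0,ys.min()+y0,ys.max()+y0
bw=lambda X:RB.apply(np.array(X)/1e3)+[B[0],B[1],0]
for c,box in (('scene',(295,285,330,320)),('side',(360,215,390,245))):
    a=cv2.imread(f'pics/{c}0.png')[:,:,::-1]; print(c,red(a,box),red(r.capture(c),box), (proj(P(c),bw([[-75,0,41],[-80,0,41]]))).round(1).tolist())
p=P('wrist'); inv=lambda X:(RB.inv().apply(X-[B[0],B[1],0])*1000).round(1)
z2=lambda u:(np.array(u)+.5)/5-.5+[330,210]
for u in [(655,240),(720,238),(640,290)]: print(inv(onz(p,z2(u),.041)))
E
```

```text
scene (52, np.float64(311.0192307692308), np.float64(301.36538461538464), np.int64(307), np.int64(315), np.int64(296), np.int64(308)) (53, np.float64(310.64150943396226), np.float64(301.3207547169811), np.int64(306), np.int64(314), np.int64(296), np.int64(308)) [[312.1, 298.1], [310.3, 298.7]]
side (21, np.float64(372.95238095238096), np.float64(228.66666666666666), np.int64(370), np.int64(375), np.int64(226), np.int64(232)) (33, np.float64(372.7878787878788), np.float64(229.9090909090909), np.int64(369), np.int64(375), np.int64(227), np.int64(234)) [[370.7, 226.9], [372.4, 227.4]]
[-68.1 -21.1  41. ]
[-74.8 -21.2  41. ]
[-67.2 -16.1  41. ]
```

```bash
python3 - <<'E'
from h import *
p=P('wrist'); inv=lambda X:(RB.inv().apply(X-[B[0],B[1],0])*1000).round(1)
z2=lambda u:(np.array(u)+.5)/5-.5+[330,210]
for u in [(683,20),(662,220)]: print('plate top edge',inv(onz(p,z2(u),.030)))
print('front wall inner top',inv(onz(p,z2((697,20)),.028)),inv(onz(p,z2((686,195)),.028)))
for u in [(655,240),(720,238),(640,290),(625,385)]: print('nose',inv(onz(p,z2(u),.041)),inv(onz(p,z2(u),.0315)))
st=r.get_state();print(st['contact_force'].round(1))
E
python3 -m inch '0 0 -0.0002 -0.0020 0 0 0;0 0 0 0 0 0 0;0 0 0 0 0 0 0'
```

```text
plate top edge [-72.9 -39.3  30. ]
plate top edge [-73.2 -18.9  30. ]
front wall inner top [-75.3 -38.8  28. ] [-76.3 -20.7  28. ]
nose [-68.1 -21.1  41. ] [-72.1 -17.3  31.5]
nose [-74.8 -21.2  41. ] [-79.2 -17.4  31.5]
nose [-67.2 -16.1  41. ] [-71.2 -12.   31.5]
nose [-67.1  -6.3  41. ] [-71.   -1.6  31.5]
[-3.9  2.9  5.7]
time_s: 16.52
tcp_pos: [0.468, -0.1902, 0.0365]
eef_rot: [-179.9, 0.0, -100.3]
contact_force: [-4.9, 3.1, 3.8]
gripper_width: 0.0116
```

```bash
python3 -m inch '-0.0003 0.0006 -0.0002 -0.002 0 0 0;0 0 0 0 0 0 0;0 0 0 0 0 0 0.4;0 0 0 0 0 0 0.4;0 0 0 0 0 0 0.4;0 0 0 0 0 0 0.4;0 0 0 0 0 0 0.4;0 0 0 0 0 0 0.4'
python3 - <<'E'
from h import *
st=r.get_state();print(st['contact_force'].round(1),st['moment'].round(2),cass(st))
E
```

```text
time_s: 17.18
tcp_pos: [0.4678, -0.1897, 0.0367]
eef_rot: [-180.0, 0.0, -100.3]
contact_force: [0.5, 0.4, -0.8]
gripper_width: 0.0349
[ 0.5  0.4 -0.8] [ 0.   -0.02  0.  ] (array([86.2,  1.8, 20.1]), array([-73.8,   1.9,  20. ]), array([-0.02, -0.02,  0.02]))
```

Released, forces at zero. Retreat straight up and look.

```bash
python3 -m inch '0 0 -0.01 0 0 0 0.4;0 0 -0.02 0 0 0 0.4;0 0 -0.03 0 0 0 0.4;0 0 -0.035 0 0 0 0.4;-0.03 0 -0.035 0 0 0 0.4;-0.035 0 -0.03 0 0 0 0.4;-0.035 0 -0.02 0 0 0 0.4;0 0 0 0 0 0 0.4;0 0 0 0 0 0 0.4;0 0 0 0 0 0 0.4'
python3 - <<'E'
from h import *
import pickle
p=P('wrist');im=r.capture('wrist');pickle.dump(p,open('wm.pkl','wb'));cv2.imwrite('pics/wm0.png',im[:,:,::-1])
im=r.capture('side');cv2.imwrite('pics/sm.png',cv2.resize(im[180:260,270:430,::-1],None,fx=5,fy=5,interpolation=cv2.INTER_CUBIC))
im=r.capture('scene');cv2.imwrite('pics/scm.png',cv2.resize(im[260:340,280:400,::-1],None,fx=6,fy=6,interpolation=cv2.INTER_CUBIC))
E
```

```text
time_s: 18.02
tcp_pos: [0.484, -0.0973, 0.2107]
eef_rot: [-180.0, 0.0, -100.3]
contact_force: [0.6, 0.1, -1.3]
gripper_width: 0.035
```

View pics/wm0.png

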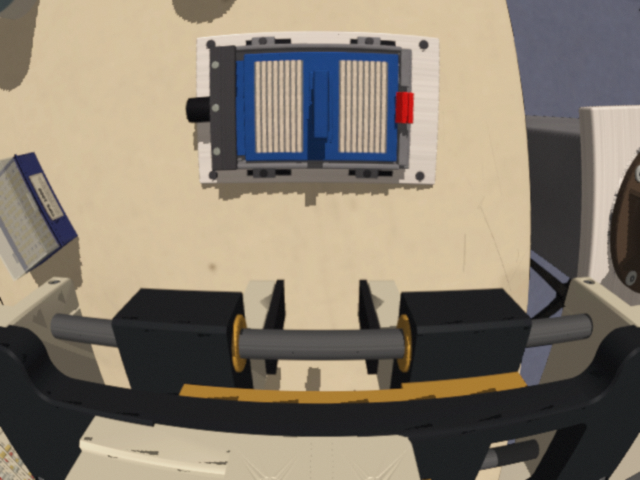

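View pics/sm.png

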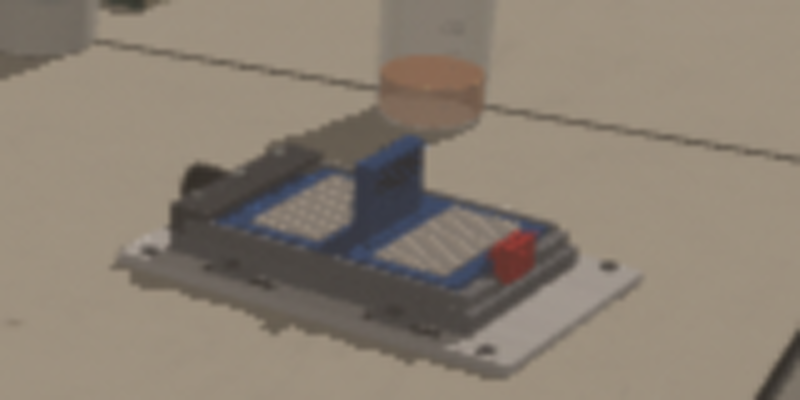

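View pics/scm.png

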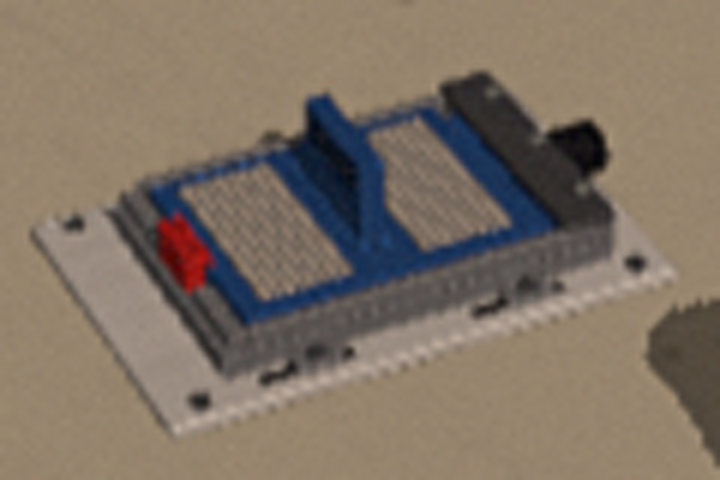

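```bash
python3 - <<'E'
from h import *
import pickle
def blob(im,box):
    x0,y0,x1,y1=box; a=im[y0:y1,x0:x1].astype(float)
    w=np.clip(a[...,0]-1.6*np.maximum(a[...,1],a[...,2]),0,None); ys,xs=np.mgrid[y0:y1,x0:x1]
    return w.sum().round(),((w*xs).sum()/w.sum()).round(2),((w*ys).sum()/w.sum()).round(2)
for c,box in (('scene',(295,285,330,320)),('side',(360,215,390,245))):
    print(c,blob(cv2.imread(f'pics/{c}0.png')[:,:,::-1],box),blob(r.capture(c),box))
inv=lambda X:(RB.inv().apply(X-[B[0],B[1],0])*1000).round(1)
for f in ('wb','wm'):
    p=pickle.load(open(f+'.pkl','rb')); im=cv2.imread('pics/wb.png' if f=='wb' else 'pics/wm0.png')[:,:,::-1].astype(int)
    m=(im[...,0]>110)&(im[...,0]>2*im[...,1])&(im[...,0]>2*im[...,2]); m[:, :380]=0; m[:,480:]=0;m[200:]=0
    n,l,s,_=cv2.connectedComponentsWithStats(m.astype(np.uint8)); k=1+np.argmax(s[1:,4]); ys,xs=np.nonzero(l==k)
    X=np.array([inv(onz(p,(x,y),.041)) for x,y in zip(xs,ys)]); print(f,len(xs),X[:,0].min(),X[:,0].max(),X[:,0].mean().round(2),X[:,1].mean().round(2))
    # base plate centre check in new view
    if f=='wm':
        bw=lambda X:RB.apply(np.array(X)/1e3)+[B[0],B[1],0]
        print(proj(p,bw([[120,-75,8],[-120,-75,8],[-120,75,8],[120,75,8]])).round(0).tolist())
        cv2.imwrite('pics/wm1.png',cv2.resize(im[20:200,180:450].astype(np.uint8)[:,:,::-1],None,fx=2.9,fy=2.9,interpolation=cv2.INTER_CUBIC))
st=r.get_state(); print(st['time_s'],st['gripper_width'])
E
```

```text
scene (np.float64(6497.0), np.float64(310.33), np.float64(301.67)) (np.float64(6404.0), np.float64(310.3), np.float64(301.72))
side (np.float64(1517.0), np.float64(372.49), np.float64(229.94)) (np.float64(1453.0), np.float64(372.43), np.float64(230.12))
wb 402 -84.8 -69.0 -77.11 0.82
wm 508 -84.6 -69.6 -77.25 0.73
[[195.0, 37.0], [439.0, 36.0], [435.0, 184.0], [199.0, 184.0]]
18.2667 0.034545949559763436
```

View pics/wm1.png

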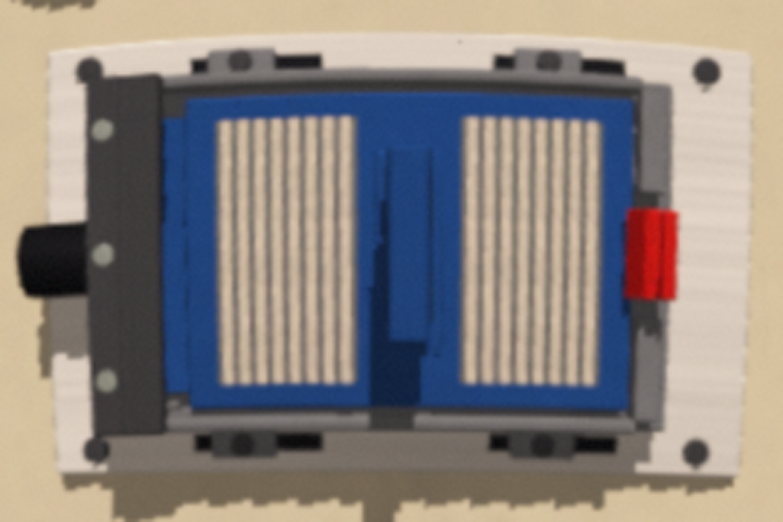

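```bash
python3 - <<'E'
from plant import r
print(r.close_job())
E
```

```text
the job is handed in; nothing more can be done
None
```

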